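Press a drill bush flush with the lever press

ROBOT

A 6-joint arm with a two-finger parallel gripper is mounted at the origin on a cart in front of the work surface, level with it; the furniture and walls round the work are solid. World frame = base frame: x ahead of the robot, y to its left, z up, the work surface at z = 0. Lengths are in mm, angles in rad, forces in N, time in s.
With the tool pointing down it reaches from about 350 to 975 mm from the base axis. Payload 7.1 kg.
Tool frame: the origin (TCP) lies at the very end of the fingers, on their centre line; the grasp point (between the pads) lies 19 mm behind it; y points along the fingers, x is the direction in which the jaws open and shut, and the axes are right-handed (so a half turn about y gives the same grasp; the last joint's range is limited). The gripper opens to 88 mm and grips with 3 to 60 N. Pads are 20 mm wide; open, the fingers measure 115 mm over their backs; the gripper's body (75 mm by 178 mm) begins 61 mm behind the grasp point.
Start: joints at [-0.019, 0.423, 1.63, -0, 1.089, -0.019], TCP at [624.984, 0.026, 222.675] pointing down, gripper open.
Joint ranges: [-3, 3], [-0.9, 2.11], [0.09, 2.58], [-1.31, 4.45], [0.11, 2.69], [-2.54, 2.54]. Speed limits (rad/s): [2.39, 2.39, 3.01, 3.14, 3.14, 3.14].

INTERFACE

Orientations are given as a rotation vector (axis times angle).
In Python, from workcell import ctrl gives the robot as it stands. The module is installed in compiled form; this text tells all that it offers.
- The arm moves only by the tool jog_arm, never from a script. Its argument "steps" is a list of rows, each an object with "turn": the turn, a rotation vector about the world's x, y, z scaled (see below), a list of three; "dp": the shift along the world's x, y, z scaled (see below), a list of three; "claw": the opening, from 0 (shut) to 1 (fully open). In form: [{"turn": [wx, wy, wz], "dp": [x, y, z], "claw": claw}, ...]. A call has 1 to 12 rows; each row is the pose to reach, as a shift and turn from the pose measured when the call began, turning the shorter way round; what a row does not reach only later rows make up. The controller multiplies each number of a shift by 80 mm and each number of a turn by pi rad. A row lasts 1/12 s, in which the tool goes at most 41.7 mm and 7.16 degrees, less where a joint would pass 70% of its speed; a pose out of reach is approached as far as the arm can. A call with a number of a shift or a turn outside -1 to 1 is refused whole. A call with a gripper value outside its range is refused whole. The fingers move at their own pace and stop on an object; the grip force is fixed at half the most. Time passes only in rows, so rows that repeat a pose let the fingers close. It gives the time, the measured TCP pose, the force and the opening at its end, in the units of the state.
- ctrl.get_obs(): the state, without advancing time (a new reading comes with each control period).
- ctrl.get_image(name): name is "scene" or "side" or "wrist"; returns a dict with "img" (480x640x3 uint8, red, green, blue), "range_z" (480x640 float32, mm along the optical axis (not along the pixel's ray), 0 where there is no reading), "fovy" (degrees; the focal length in pixels is half the picture's height over the tangent of half this angle, whatever the lens; pixels are square), "cx", "cy" (the principal point, pixels), "camera_from_world" (4x4, takes a point from world to camera coordinates); the wrist camera has in their place "hand_eye" (4x4, takes a point from camera to tool coordinates, whose origin is the TCP and whose axes are the tool frame's). Camera axes: x right, y down, z forward; pixel columns grow to the right and rows downward; lengths in mm; the calibration is good to about 2 mm. A picture is of the moment at which its call begins: read the wrist's pose just before it.
- ctrl.close_job(): hands the job in, once; it reports no verdict.
The state is a dict: "t": time; "qpos": joint angles; "qvel": joint speeds; "joint_torque": joint torques, N m; "ee_pos": TCP position; "orientation": TCP orientation; "ft_force": force on the tool from outside, world axes, zero at the start; "moment": the same for the moment, N m; "width": finger opening in mm.
Only numpy, scipy, OpenCV 4.12 (cv2) and the standard library are available. Lean on these libraries where they do the work, as an engineer would, in place of code of your own. Each camera call takes 0.05 s, during which the arm holds its last target.

TASK

Finish the nylon drill block whose one steel bush still stands proud: set it flat in the nest of the lever press with the proud bush under the press foot's landing spot (the end away from the toggle clamp), and swing the toggle clamp down past its centre until it locks on the block. Then swing the press lever all the way down to its stop so that the bush goes in flush, and let the lever return fully up while the clamp still holds the block. Last, swing the clamp fully open again and leave the block lying free in the nest for gauging, without disturbing the finished block or anything else on the desk.

Things in the scene. Friction and masses are not known exactly. Their poses are not given: they have to be found in the camera images.
- block: nylon drill block to finish, loose, 34 (x) x 48 (y) x 22 (z) mm, origin under its centre, z up. Two holes at y = +12 and -12 mm: a steel bush stands proud in the +y one, the -y one holds a flush bush. Grasp it across its 34 mm width, clear of the bush
- bush (a joint): how far the proud bush has been pressed in, m: about 0 to 0.001 at the start (8 to 7 mm proud of the block's top), 0.008 = flush. It is a tight fit, about 14 N to move
- bush_top (a point): centre of the top face of the proud bush (14 mm diameter); 30 mm above the block's underside at the start
- press: lever press fixed to the desk, origin on the desk under the nest. Its +x points to the lever's yoke (leftwards seen from the robot), -y (away from the robot) to the toggle clamp; the lever's handle also sticks out to -y. Grey base plate, top 14 mm up: x -57 to 173, y -110 to 40 mm. Yoke x 105 to 160, y -5 to 30, 79 mm high; stop screw at x 84, y 12, 53 mm high
- nest (a point): centre of the nest floor, 14 mm above the desk, axes as the press. The block lies here with its long axis along the press's y, proud bush towards +y. Aluminium rails 8 mm high hold its y ends and corners with 2.2 mm play each side, open for 32 mm in the middle of its long sides for the fingers
- foot_spot (a point): where the press foot (18 mm diameter) lands: 12 mm to +y of the nest's centre, at the height of a seated block's top (36 mm above the desk)
- lever (a joint): press lever, rad: 0 = up at rest (leaning 10 degrees back past upright), 1.75 = down level on its stop. A spring brings it back up: the grip needs 2 N at the top to about 16 N when the bush moves; a damper slows its return
- lever_grip (a point): middle of the lever's round black handle (70 mm long, 19 mm diameter), which sticks out along the press's -y from the lever's end; the lever bar (y = +12 mm) ends 44 mm beside this point. 180 mm from the pivot; swings in the press's x-z plane at y = -38 mm from x = +162 mm, 239 mm above the desk, over to x = -50 mm, 62 mm above the desk. Spins in the pads if pinched across x
- lever_pivot (a point): centre of the lever's pivot, whose axis is the press's y
- clamp (a joint): toggle clamp handle, rad: 0 = open (handle and clamp arm nearly upright), 1.40 = shut and locked (handle nearly level, 0.2 rad up, pointing to the press's -y, the arm pressing its rubber tip on the block's -y hole). Dead centre is at 1.28. The arm follows the handle; friction keeps it where it is left.
- clamp_grip (a point): point on the axis of the clamp's round black handle (58 mm long, thickest at this point, 18 mm; 24 mm of it lies beyond), 60 mm from the handle's pivot. Swings in the press's y-z plane; may be pinched across x or pushed down from above. Open it is about 96 mm above the desk, shut about 50 mm
- clamp_pivot (a point): pivot of the clamp's handle, whose axis is the press's x, 36 mm above the desk
- done_block: the finished drill block: same nylon block as the task's, 34 x 48 x 22 mm, but both its bushes are flush; leave it. Origin under its centre
- slim_valve: plain grey dispensing valve lying on the desk, 22 x 111 x 22 mm, long along its y, origin near its body's underside centre; leave it
- screw_cup: small clear cup, 35 mm across and 26 mm high; leave it
- screwdriver: small screwdriver with yellow handle, 142 mm long along its y; leave it
- hex_keys: folding set of hex keys, 32 x 95 x 14 mm, long along its y; leave it
Things that resemble listed ones, but are neither listed nor needed, are in the scene too. Leave any blue look-alike of the block alone.

How it is judged:
By the outcome, as a careful person would: the job done as asked, in the order asked, and still so for the second after the job is handed in, with the robot touching nothing.
It also fails if it takes over 72 s, if anything falls off the work surface, if the arm or the gripper's body presses on something with over 40 N, if the wrist force passes 120 N, or if a joint passes its speed limit or range.

## Working session

There is one attempt and no reset: what is moved stays moved. The work goes in short steps, Python scripts to look and compute and a tool call to move; the robot and the scene stay as the last step left them, time stands still between calls to the robot, and variables do not carry over. Pictures are saved under pics/ and viewed, and the job is handed in when it is done.

Besides the shell and the picture viewer there is one more tool, called by a JSON object that holds its "name" and its "arguments", one argument or row to a line. jog_arm: Moves the arm, as the interface text tells. Its arguments: {"type":"object","properties":{"steps":{"type":"array","items":{"type":"object","properties":{"turn":{"type":"array","items":{"type":"number"}},"dp":{"type":"array","items":{"type":"number"}},"claw":{"type":"number"}}}}},"required":["steps"]}

```bash
mkdir -p pics; ls
python3 - <<'E'
from workcell import ctrl
import cv2,numpy as np
o=ctrl.get_obs(); print({k:np.round(v,3) for k,v in o.items()})
for n in ["scene","side","wrist"]:
    d=ctrl.get_image(n); cv2.imwrite(f"pics/{n}0.png",d["img"][:,:,::-1]); np.savez(f"{n}0.npz",**d)
    print(n,d["fovy"],d["cx"],d["cy"],np.round(d.get("camera_from_world",d.get("hand_eye")),3).tolist())
E
```

```text
pics
{'t': np.float64(0.0), 'qpos': array([-0.019,  0.424,  1.631, -0.   ,  1.089, -0.019]), 'qvel': array([ 0.001,  0.   , -0.002, -0.002,  0.001,  0.   ]), 'joint_torque': array([ 1.0000e-03, -5.4462e+01, -2.7367e+01,  6.4000e-02,  2.3000e-02,
       -0.0000e+00]), 'ee_pos': array([6.24438e+02, 2.00000e-02, 2.21928e+02]), 'orientation': array([-1.571e+00,  1.000e-03,  1.000e-03]), 'ft_force': array([ 0.698, -0.728,  0.319]), 'moment': array([ 0.012, -0.002, -0.052]), 'width': np.float64(87.817)}
scene 48.4230420770506 318.64524923113925 236.02671442854782 [[-0.564, -0.826, 0.003, 453.642], [-0.386, 0.26, -0.885, 321.818], [0.73, -0.5, -0.465, 1059.791], [0.0, 0.0, 0.0, 1.0]]
side 53.81489660919143 319.1647453771395 237.53037969957396 [[1.0, 0.015, 0.006, -567.004], [0.012, -0.462, -0.887, 199.928], [-0.01, 0.887, -0.462, 1066.938], [0.0, 0.0, 0.0, 1.0]]
wrist 65.57240348199362 322.9974653346591 236.0415564006539 [[1.0, 0.0, 0.001, 0.113], [-0.001, -0.256, 0.967, -162.817], [0.0, -0.967, -0.256, 69.481], [0.0, 0.0, 0.0, 1.0]]
```

View pics/scene0.png

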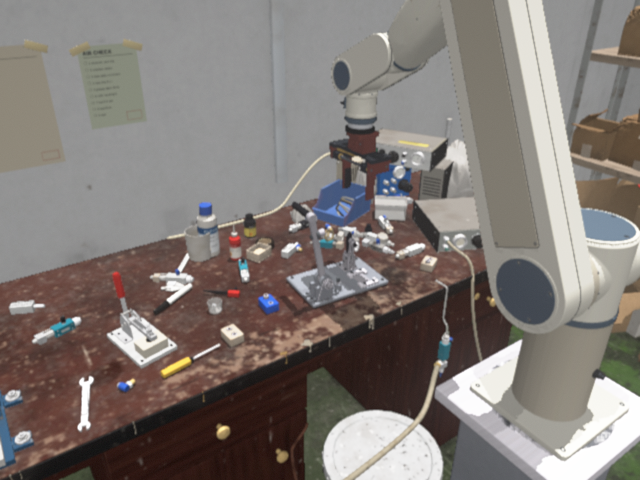

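View pics/side0.png

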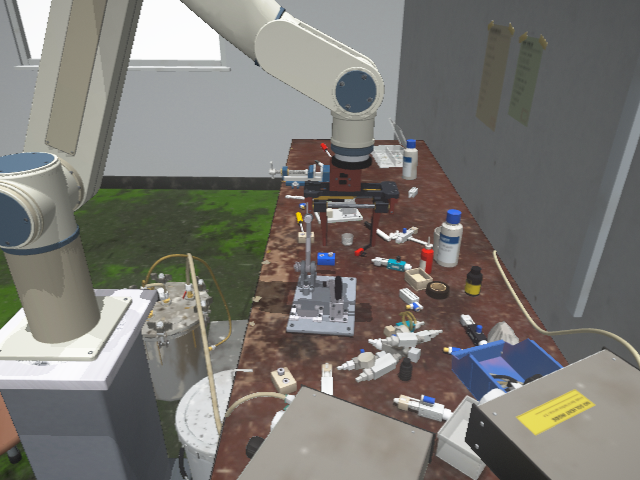

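View pics/wrist0.png

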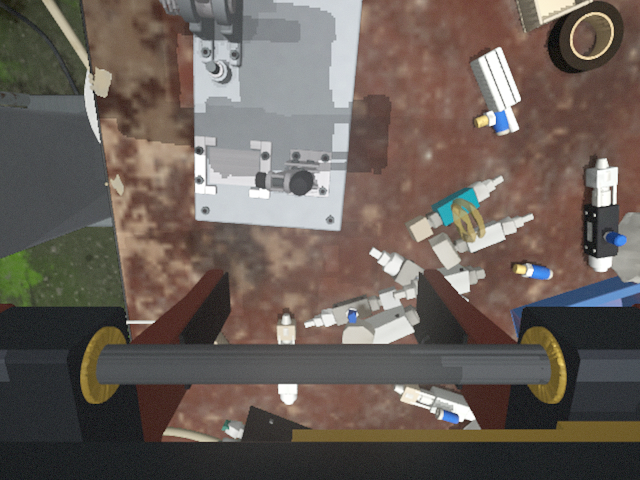

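Run:
```python
import cv2,numpy as np
s=cv2.imread("pics/scene0.png"); d=cv2.imread("pics/side0.png")
c=lambda im,x,y,w=40,h=30:cv2.resize(im[y-h:y+h,x-w:x+w],(400,300),interpolation=cv2.INTER_CUBIC)
cv2.imwrite("pics/crop1.png",np.vstack([np.hstack([c(s,232,330),c(s,427,258)]),np.hstack([c(d,283,375),c(d,310,240)])]))
cv2.imwrite("pics/crop2.png",np.hstack([cv2.resize(s[190:320,260:400],(400,371)),cv2.resize(d[200:340,260:380],(343,400))[:371]]))
```

```text
(no output)
```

View pics/crop1.png

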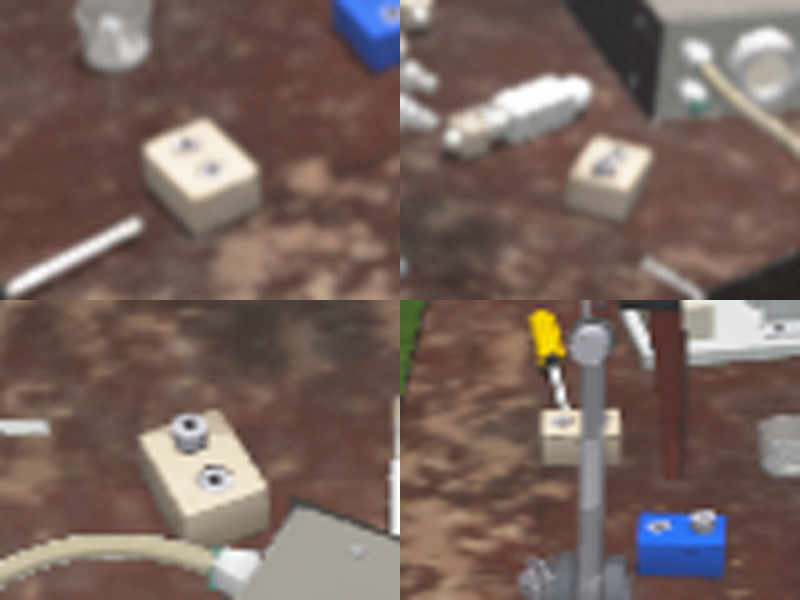

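View pics/crop2.png

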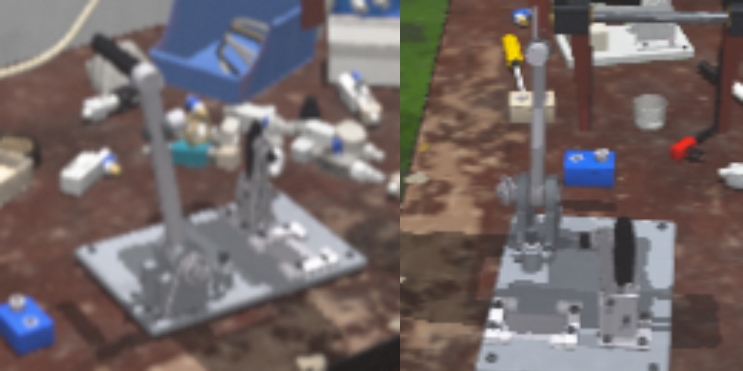

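Candidates: the cream block with a proud bush at scene (427,263) / side (283,380) is the target. The cream block at scene (232,335) / side (303,237) has both bushes flush, so it is the done_block. The blue one at scene (268,302) / side (326,259) is the look-alike. The crops confirm the choice. Next I measure the block and the press.

```bash
cat > h.py <<'E'
import cv2,numpy as np
from scipy.spatial.transform import Rotation as R
class Cam:
    def __init__(s,d,obs=None):
        s.img=d["img"];s.rz=d["range_z"];f=240/np.tan(np.radians(float(d["fovy"]))/2)
        s.f=f;s.cx=float(d["cx"]);s.cy=float(d["cy"])
        if "camera_from_world" in d: s.T=np.linalg.inv(d["camera_from_world"])
        else:
            W=np.eye(4);W[:3,:3]=R.from_rotvec(obs["orientation"]).as_matrix();W[:3,3]=obs["ee_pos"]
            s.T=W@d["hand_eye"]
        s.o=s.T[:3,3]
    def ray(s,u,v):
        d=np.stack([(np.asarray(u)-s.cx)/s.f,(np.asarray(v)-s.cy)/s.f,np.ones(np.shape(u))],-1)
        return d@s.T[:3,:3].T
    def plane(s,u,v,z):
        r=s.ray(u,v);return s.o+r*((z-s.o[2])/r[...,2])[...,None]
    def cloud(s):
        v,u=np.mgrid[:480,:640];return s.o+s.ray(u,v)*s.rz[...,None]
    def proj(s,p):
        q=(np.asarray(p)-s.o)@s.T[:3,:3];return np.stack([s.cx+s.f*q[...,0]/q[...,2],s.cy+s.f*q[...,1]/q[...,2]],-1)
def snap(n,tag):
    from workcell import ctrl
    o=ctrl.get_obs();d=ctrl.get_image(n);cv2.imwrite(f"pics/{tag}.png",d["img"][:,:,::-1])
    np.savez(f"{tag}.npz",**d,orientation=o["orientation"],ee_pos=o["ee_pos"])
    return Cam(d,o)
def load(tag):
    d=dict(np.load(f"{tag}.npz"));return Cam(d,d if "orientation" in d else dict(orientation=np.array([-np.pi/2,0.001,0.001]),ee_pos=np.array([624.44,0.02,221.93])))
E
python3 - <<'E'
from h import *
for n,(x,y) in dict(side=(283,380),scene=(427,263)).items():
    c=load(n+"0");P=c.cloud();hsv=cv2.cvtColor(c.img,cv2.COLOR_RGB2HSV)
    v,u=np.mgrid[:480,:640]
    m=(abs(u-x)<22)&(abs(v-y)<22)&(c.rz>0)&(P[...,2]>18)&(P[...,2]<25)&(hsv[...,2]>140)&(hsv[...,1]>20)
    p=P[m];r=cv2.minAreaRect(p[:,:2].astype(np.float32));print(n,m.sum(),p.mean(0).round(1),r,cv2.boxPoints(r).round(0).tolist())
    b=(abs(u-x)<22)&(abs(v-y)<25)&(c.rz>0)&(P[...,2]>26)&(P[...,2]<34);print(" bush",b.sum(),P[b].mean(0).round(1))
    print(c.o)
# wrist view press
w=load("wrist0");P=w.cloud();print("wrist");print({uv:P[uv[1],uv[0]].round(1).tolist() for uv in [(300,180),(235,165),(210,215),(345,225),(365,5),(287,313),(287,395)]})
E
```

```text
side 267 [ 501.5 -173.1   21.1] ((500.699951171875, -169.94720458984375), (34.436134338378906, 49.744014739990234), 27.641292572021484) [[474.0, -156.0], [497.0, -200.0], [527.0, -184.0], [504.0, -140.0]]
 bush 32 [ 496.6 -162.4   28.6]
[ 575.5976659  -845.76986205  673.18780134]
scene 73 [ 496.2 -162.7   19.8] ((496.8819274902344, -161.9368133544922), (33.97273254394531, 51.91260528564453), 28.905467987060547) [[469.0, -147.0], [495.0, -193.0], [524.0, -176.0], [499.0, -131.0]]
 bush 59 [ 528.5 -237.1   29.5]
[-394.07171343  821.24926487  776.38426214]
wrist
{(300, 180): [608.4, 40.5, 120.5], (235, 165): [538.6, 43.5, 15.5], (210, 215): [509.9, -6.5, 14.0], (345, 225): [647.8, -19.8, 1.2], (365, 5): [662.9, 187.0, 0.3], (287, 313): [584.0, -121.7, 0.9], (287, 395): [583.6, -214.0, 20.7]}
```

Run:
```python
from h import *
w=load("wrist0");P=w.cloud()
cv2.imwrite("pics/wcrop.png",cv2.resize(w.img[0:240,180:400][:,:,::-1],(733,800))[200:])
v,u=np.mgrid[:480,:640]
hsv=cv2.cvtColor(w.img,cv2.COLOR_RGB2HSV)
m=(v<235)&(u>150)&(u<400)&(abs(P[...,2]-14)<2)&(hsv[...,1]<60)
p=P[m];print(m.sum(),p.min(0),p.max(0))
r=cv2.minAreaRect(p[:,:2].astype(np.float32));print(r)
# front edge (min x) & right edge (max x) per y-bins ; bottom edge (min y) per x-bins
for lo in range(-10,160,20):
    q=p[(p[:,1]>lo)&(p[:,1]<lo+20)];print(lo+10,np.percentile(q[:,0],[1,99]).round(1),end=' ')
print()
for lo in range(505,650,20):
    q=p[(p[:,0]>lo)&(p[:,0]<lo+20)];print(lo+10,np.percentile(q[:,1],[0.5]).round(1),end=' ')
```

```text
26642 [493.65343331 -23.62956648  12.02643713] [658.19793683 186.95600144  15.99925046]
((575.6069946289062, 87.17308044433594), (211.53062438964844, 149.77197265625), 85.49903106689453)
0 [496.1 642.6] 20 [496.3 644.4] 40 [498.2 646.1] 60 [513.3 647.6] 80 [502.4 648.3] 100 [503.4 649.9] 120 [504.8 651.5] 140 [506.6 653.6] 160 [509.2 654.9] 
515 [-12.8] 535 [-14.6] 555 [-15.7] 575 [-17.] 595 [-18.9] 615 [-20.1] 635 [-21.1] 655 [30.6]
```

View pics/wcrop.png

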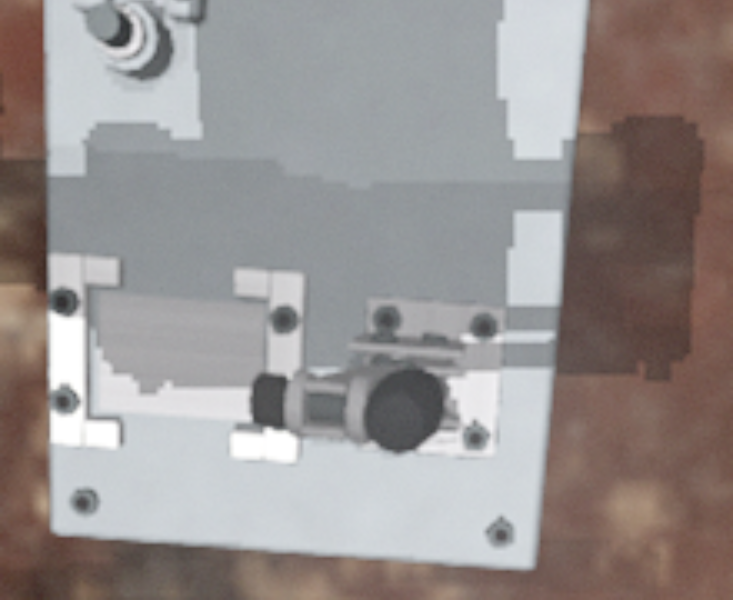

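Run:
```python
from h import *
H={}
for n in ["side","scene"]:
    c=load(n+"0");P=c.cloud()[c.rz>0]
    for x0 in range(380,700,20):
        for y0 in range(-300,-60,20):
            m=(P[:,0]>=x0)&(P[:,0]<x0+20)&(P[:,1]>=y0)&(P[:,1]<y0+20)&(P[:,2]<200)
            if m.any(): H[x0,y0]=max(H.get((x0,y0),-9),P[m,2].max())
print("y\\x",list(range(380,700,20)))
for y0 in range(-300,-60,20)[::-1]: print(y0,[int(H.get((x0,y0),-99)) for x0 in range(380,700,20)])
c=load("side0");P=c.cloud();hsv=cv2.cvtColor(c.img,cv2.COLOR_RGB2HSV)
v,u=np.mgrid[:480,:640]
m=(abs(u-326)<12)&(abs(v-259)<10)&(hsv[...,0]>100)&(hsv[...,0]<130)&(hsv[...,1]>150);print("blue",P[m].mean(0))
```

```text
y\x [380, 400, 420, 440, 460, 480, 500, 520, 540, 560, 580, 600, 620, 640, 660, 680]
-80 [-1, 1, 0, 0, 1, 2, 2, 2, 2, 1, 2, 3, 3, 1, 1, 42]
-100 [-3, 1, 0, 2, 2, 2, 1, 2, 1, 1, 2, 2, 1, 39, 21, 44]
-120 [-4, 1, 1, 0, 1, 2, 1, 1, 2, 10, 11, 15, 19, 40, 45, 31]
-140 [5, 6, 5, 0, 1, 18, 19, 1, 1, 20, 20, 16, 34, 42, 46, 31]
-160 [0, 2, 1, 1, 21, 31, 27, 2, 2, 22, 21, 1, 9, 42, 44, 28]
-180 [0, 1, 2, 1, 20, 31, 29, 22, 1, 22, 22, 1, 2, 15, 20, 2]
-200 [-1, 1, 2, 1, 2, 23, 23, 22, 0, 23, 24, 1, 2, 1, 2, 2]
-220 [-1, 1, 1, 2, 1, 1, 2, -2, 0, 22, 23, 0, 2, 3, 3, 2]
-240 [2, 30, 45, 49, 52, 55, 1, 71, 72, 13, 9, -2, 0, 2, 2, 2]
-260 [-3, 29, 46, 50, 55, 56, 58, 74, 76, 75, 68, 0, 1, 0, 2, 0]
-280 [1, 2, 2, 3, 2, 2, 62, 75, 75, 75, 76, 76, 74, 0, 0, 0]
-300 [-6, 2, 1, 2, 1, 60, 73, 75, 75, 75, 76, 76, 75, 76, 74, 0]
blue [581.08438372 290.47094724  14.4691525 ]
```

{"name": "jog_arm", "arguments": {
  "steps": [
    {"turn":[0,0,0.08],"dp":[-0.2,0.1,-0.1],"claw":0.6},
    {"turn":[0,0,0.16],"dp":[-0.4,0.25,-0.3],"claw":0.6},
    {"turn":[0,0,0.24],"dp":[-0.6,0.4,-0.5],"claw":0.6},
    {"turn":[0,0,0.32],"dp":[-0.8,0.525,-0.7],"claw":0.6},
    {"turn":[0,0,0.4],"dp":[-0.8,0.525,-0.9],"claw":0.6},
    {"turn":[0,0,0.477],"dp":[-0.8,0.525,-0.9],"claw":0.6},
    {"turn":[0,0,0.477],"dp":[-0.8,0.525,-0.9],"claw":0.6},
    {"turn":[0,0,0.477],"dp":[-0.8,0.525,-0.9],"claw":0.6},
    {"turn":[0,0,0.477],"dp":[-0.8,0.525,-0.9],"claw":0.6},
    {"turn":[0,0,0.477],"dp":[-0.8,0.525,-0.9],"claw":0.6},
    {"turn":[0,0,0.477],"dp":[-0.8,0.525,-0.9],"claw":0.6},
    {"turn":[0,0,0.477],"dp":[-0.8,0.525,-0.9],"claw":0.6}
  ]
}}

```text
t: 1.15
ee_pos: [560.4, 42.0, 149.9]
orientation: [-1.24, -1.159, 1.162]
ft_force: [-0.9, -0.1, 0.7]
width: 52.9
```

Run:
```python
from h import *
from workcell import ctrl
c=snap("wrist","w1");o=ctrl.get_obs();print(o["t"],o["ee_pos"],o["orientation"],o["ft_force"],o["width"],o["qvel"].round(3),R.from_rotvec(o["orientation"]).as_matrix().round(3))
```

```text
1.2 [560.39240838  42.03747393 149.86587021] [-1.23688286 -1.1649482   1.16708995] [ 0.41785649  0.35897269 -0.0688293 ] 52.5825386280774 [-0.001 -0.001 -0.002  0.001 -0.     0.307] [[ 0.059 -0.001 -0.998]
 [ 0.998 -0.001  0.059]
 [-0.001 -1.     0.   ]]
```

View pics/w1.png

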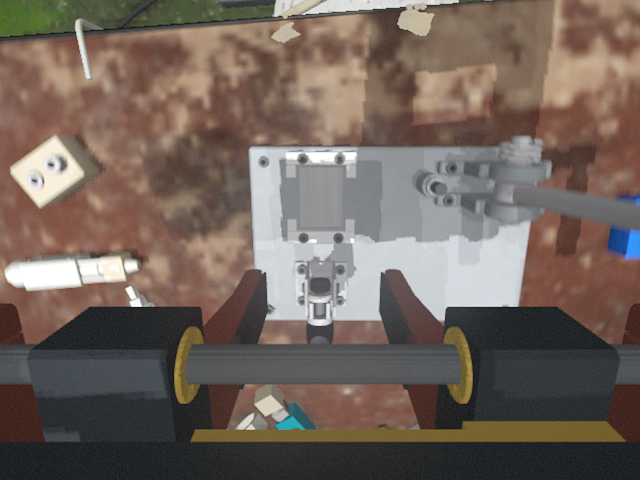

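The nest is at (320,198), with the clamp below it at (320,285) and the lever on the right. The target block is at upper left (55,170) with the proud bush on its right-hand end. The wrist was still turning slightly, so I take another frame and measure the rails.

Run:
```python
from h import *
from workcell import ctrl
c=snap("wrist","w2");o=ctrl.get_obs();print(o["t"],o["ee_pos"],R.from_rotvec(o["orientation"]).as_matrix().round(4).tolist(),o["qvel"].round(3))
P=c.cloud()
cr=c.img[130:330,240:400][:,:,::-1];cv2.imwrite("pics/w2c.png",cv2.resize(cr,(480,600),interpolation=cv2.INTER_CUBIC))
# rail top mask z 20..24
m=(abs(P[...,2]-22)<3);m[:, :250]=0;m[:,400:]=0;m[:130]=0;m[260:]=0
cv2.imwrite("pics/w2m.png",cv2.resize((m[130:260,250:400]*255).astype(np.uint8),(600,520),interpolation=0))
print("floor z",np.median(P[190:210,310:330,2]),"base z",np.median(P[180:220,262:275,2]))
```

```text
1.25 [560.41297062  42.04212341 149.89869525] [[0.0708, -0.0005, -0.9975], [0.9975, -0.0012, 0.0708], [-0.0012, -1.0, 0.0004]] [-0.    -0.001  0.001  0.003 -0.001  0.158]
floor z 15.120220415081718 base z 14.861464697813318
```

View pics/w2c.png

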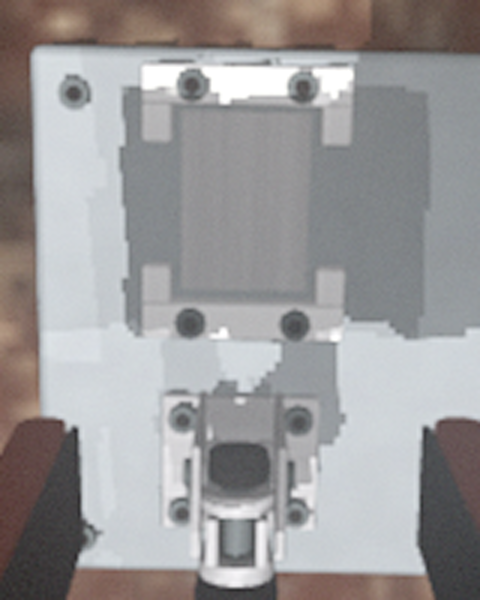

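View pics/w2m.png

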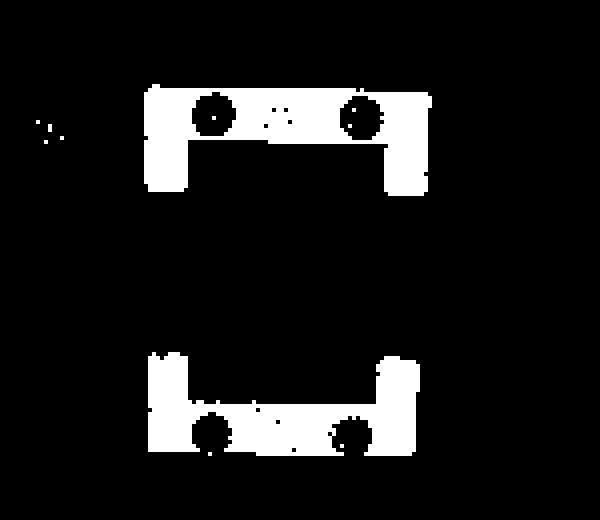

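Run:
```python
from h import *
for tag in ["w1","w2"]:
    c=load(tag);P=c.cloud()
    m=(abs(P[...,2]-22)<3);m[:, :280]=0;m[:,365:]=0;m[:148]=0;m[250:]=0
    n,l,st,_=cv2.connectedComponentsWithStats(m.astype(np.uint8));k=[i for i in range(1,n) if st[i,4]>200];m=np.isin(l,k)
    v,u=np.nonzero(m);z=np.median(P[m,2]);print(tag,"rail z",z)
    p=c.plane(u,v,22.0)[:,:2]
    r=cv2.minAreaRect(p.astype(np.float32));print(r)
    th=np.radians(r[2]-90 if r[2]>45 else r[2]);  # rail rect angle
    for deg in [np.degrees(th)]:
        ey=np.array([-np.cos(th),-np.sin(th)]); ex=np.array([np.sin(-th),np.cos(th)])
        if True:
            q=np.c_[p@ex,p@ey];c0=np.array(r[0]);q0=np.array([c0@ex,c0@ey]);q=q-q0
            mid=abs(q[:,0])<12;print("inner y",q[mid&(q[:,1]<0),1].max(),q[mid&(q[:,1]>0),1].min())
            s=(abs(q[:,1])>16.5)&(abs(q[:,1])<25);print("inner x",q[s&(q[:,0]<0),0].max(),q[s&(q[:,0]>0),0].min(),"outer",q.min(0),q.max(0))
            h=abs(q[:,0])>19;print("gap y",q[h&(q[:,1]<0),1].max(),q[h&(q[:,1]>0),1].min(), "ex",ex)
```

```text
w1 rail z 22.725162529100857
((537.5908203125, 41.442317962646484), (53.99936294555664, 72.36349487304688), 85.6642837524414)
inner y -25.27516873682589 26.171742940282286
inner x -19.187354084052586 18.78259288844565 outer [-26.99968125 -36.18168018] [26.99968901 36.18183208]
gap y -15.557468279056138 16.518429778668633 ex [0.07560032 0.9971382 ]
w2 rail z 22.726544502904062
((537.5111083984375, 41.27133560180664), (54.294795989990234, 72.45491027832031), 85.53181457519531)
inner y -25.378873391983007 26.131557443049303
inner x -19.362718997503713 18.959810868853992 outer [-27.14739336 -36.2274842 ] [27.14740327 36.2274262 ]
gap y -15.772565937533841 16.51841291378628 ex [0.07790553 0.99696075]
```

{"name": "jog_arm", "arguments": {
  "steps": [
    {"turn":[0,0,-0.04],"dp":[-0.1,-0.5,0],"claw":0.6},
    {"turn":[0,0,-0.08],"dp":[-0.2,-1,0],"claw":0.6},
    {"turn":[0,0,-0.107],"dp":[-0.2,-1,0],"claw":0.6}
  ]
}}

```text
t: 1.5
ee_pos: [542.9, -42.4, 149.6]
orientation: [-1.38, -0.892, 0.897]
ft_force: [-0.1, 1.1, -0.5]
width: 52.9
```

```bash
python3 -c "
from workcell import ctrl
from scipy.spatial.transform import Rotation as R
import numpy as np
o=ctrl.get_obs();m=R.from_rotvec(o['orientation']).as_matrix();print(o['ee_pos'],np.degrees(np.arctan2(m[1,0],m[0,0])))"
```

```text
[542.91975005 -42.44672318 149.59751575] 65.90501552116186
```

{"name": "jog_arm", "arguments": {
  "steps": [
    {"turn":[0,0,-0.04],"dp":[-0.1,-0.5,0],"claw":0.6},
    {"turn":[0,0,-0.08],"dp":[-0.2,-1,0],"claw":0.6},
    {"turn":[0,0,-0.12],"dp":[-0.2,-1,0],"claw":0.6}
  ]
}}

```text
t: 1.75
ee_pos: [525.8, -127.1, 149.6]
orientation: [-1.486, -0.603, 0.609]
ft_force: [-0.7, 0.0, -0.1]
width: 52.5
```

{"name": "jog_arm", "arguments": {
  "steps": [
    {"turn":[0,0,-0.04],"dp":[-0.1,-0.4,0],"claw":0.6},
    {"turn":[0,0,-0.08],"dp":[-0.18,-0.84,0],"claw":0.6},
    {"turn":[0,0,-0.095],"dp":[-0.18,-0.84,0],"claw":0.6},
    {"turn":[0,0,-0.095],"dp":[-0.18,-0.84,0],"claw":0.6},
    {"turn":[0,0,-0.095],"dp":[-0.18,-0.84,0],"claw":0.6},
    {"turn":[0,0,-0.095],"dp":[-0.18,-0.84,0],"claw":0.6}
  ]
}}

```text
t: 2.25
ee_pos: [511.4, -193.7, 149.5]
orientation: [-1.538, -0.371, 0.378]
ft_force: [0.3, -0.1, -0.3]
width: 52.4
```

Run:
```python
from h import *
from workcell import ctrl
c=snap("wrist","w3");o=ctrl.get_obs();M=R.from_rotvec(o["orientation"]).as_matrix();print(o["t"],o["ee_pos"],np.degrees(np.arctan2(M[1,0],M[0,0])),o["qvel"].round(3))
P=c.cloud();hsv=cv2.cvtColor(c.img,cv2.COLOR_RGB2HSV)
m=(abs(P[...,2]-22)<4)&(np.hypot(P[...,0]-500,P[...,1]+168)<45)
n,l,st,_=cv2.connectedComponentsWithStats(m.astype(np.uint8));k=1+np.argmax(st[1:,4]);m=l==k
v,u=np.nonzero(m);p=c.plane(u,v,22.0)[:,:2];print(st[k],np.median(P[m,2]),cv2.minAreaRect(p.astype(np.float32)))
b=(P[...,2]>27)&(P[...,2]<36)&(np.hypot(P[...,0]-500,P[...,1]+168)<45);print(b.sum(),P[b].mean(0),np.median(P[b],0),np.percentile(P[b,2],90))
```

```text
2.3 [ 511.50319932 -193.46878331  149.51251139] 27.386547482047362 [ 0.007  0.    -0.001 -0.002 -0.001 -0.001]
[ 304  161   44   62 2373] 22.873020786547897 ((500.1427001953125, -167.89993286132812), (33.49045181274414, 47.807044982910156), 27.914215087890625)
247 [ 494.76042249 -157.32968587   30.66271575] [ 494.72151773 -157.36600973   30.693179  ] 31.433901919992856
```

View pics/w3.png

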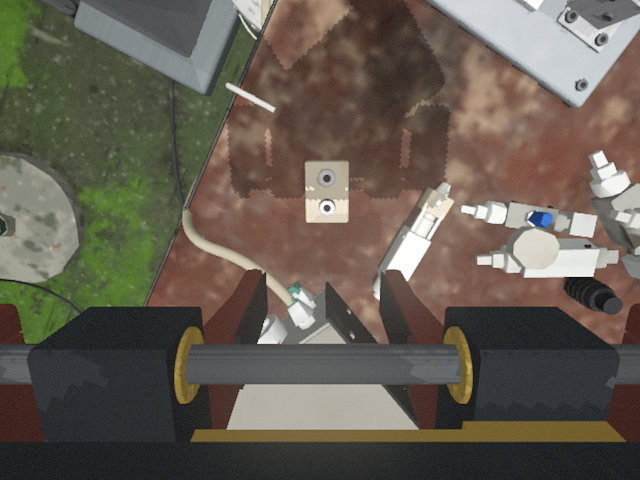

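The close view shows the right block at (327,192), with the proud bush at (327,178) on the end away from the gripper. I line up over it and go down.

{"name": "jog_arm", "arguments": {
  "steps": [
    {"turn":[0,0,0.003],"dp":[-0.142,0.32,-0.3],"claw":0.6},
    {"turn":[0,0,0.003],"dp":[-0.142,0.32,-0.7],"claw":0.6},
    {"turn":[0,0,0.003],"dp":[-0.142,0.32,-1],"claw":0.6},
    {"turn":[0,0,0.003],"dp":[-0.142,0.32,-1],"claw":0.6},
    {"turn":[0,0,0.003],"dp":[-0.142,0.32,-1],"claw":0.6}
  ]
}}

```text
t: 2.72
ee_pos: [499.6, -166.8, 68.9]
orientation: [-1.535, -0.378, 0.389]
ft_force: [0.1, -0.3, 0.5]
width: 53.0
```

```bash
python3 -c "
from workcell import ctrl
from scipy.spatial.transform import Rotation as R
import numpy as np
o=ctrl.get_obs();m=R.from_rotvec(o['orientation']).as_matrix();print(o['t'],o['ee_pos'],np.degrees(np.arctan2(m[1,0],m[0,0])))"
```

```text
2.7167 [ 499.62296622 -166.78074015   68.86084177] 28.019687755744968
```

{"name": "jog_arm", "arguments": {
  "steps": [
    {"turn":[0,0,0],"dp":[0.006,-0.014,-0.3],"claw":0.6},
    {"turn":[0,0,0],"dp":[0.006,-0.014,-0.6],"claw":0.6},
    {"turn":[0,0,0],"dp":[0.006,-0.014,-0.81],"claw":0.6},
    {"turn":[0,0,0],"dp":[0.006,-0.014,-0.81],"claw":0.6},
    {"turn":[0,0,0],"dp":[0.006,-0.014,-0.81],"claw":0.6},
    {"turn":[0,0,0],"dp":[0.006,-0.014,-0.81],"claw":0.25},
    {"turn":[0,0,0],"dp":[0.006,-0.014,-0.81],"claw":0.25},
    {"turn":[0,0,0],"dp":[0.006,-0.014,-0.81],"claw":0.25},
    {"turn":[0,0,0],"dp":[0.006,-0.014,-0.81],"claw":0.25},
    {"turn":[0,0,0],"dp":[0.006,-0.014,-0.81],"claw":0.25}
  ]
}}

```text
t: 3.55
ee_pos: [501.0, -168.2, 5.4]
orientation: [-1.537, -0.38, 0.387]
ft_force: [-1.1, 0.7, 8.4]
width: 33.8
```

{"name": "jog_arm", "arguments": {
  "steps": [
    {"turn":[0,0,0],"dp":[0,0,0],"claw":0.25},
    {"turn":[0,0,0],"dp":[0,0,0.1],"claw":0.25},
    {"turn":[0,0,0],"dp":[0,0,0.4],"claw":0.25},
    {"turn":[0,0,0],"dp":[0,0,0.8],"claw":0.25},
    {"turn":[0,0,0],"dp":[0,0,1],"claw":0.25},
    {"turn":[0,0,0],"dp":[0,0,1],"claw":0.25},
    {"turn":[0,0,0],"dp":[0,0,1],"claw":0.25}
  ]
}}

```text
t: 4.13
ee_pos: [501.6, -168.4, 86.5]
orientation: [-1.538, -0.381, 0.386]
ft_force: [0.4, -0.5, -2.3]
width: 33.9
```

Run:
```python
from h import *
from workcell import ctrl
c=snap("wrist","w4");o=ctrl.get_obs();M=R.from_rotvec(o["orientation"]).as_matrix();print(o["t"],o["ee_pos"],np.degrees(np.arctan2(M[1,0],M[0,0])),o["ft_force"],o["width"])
cv2.imwrite("pics/w4c.png",cv2.resize(c.img[200:420,200:440][:,:,::-1],(720,600)))
```

```text
4.1833 [ 500.73413624 -168.11924029   85.36948431] 28.014651543141774 [-0.53735239  0.04773822 -0.94809813] 33.75044178680941
```

View pics/w4c.png

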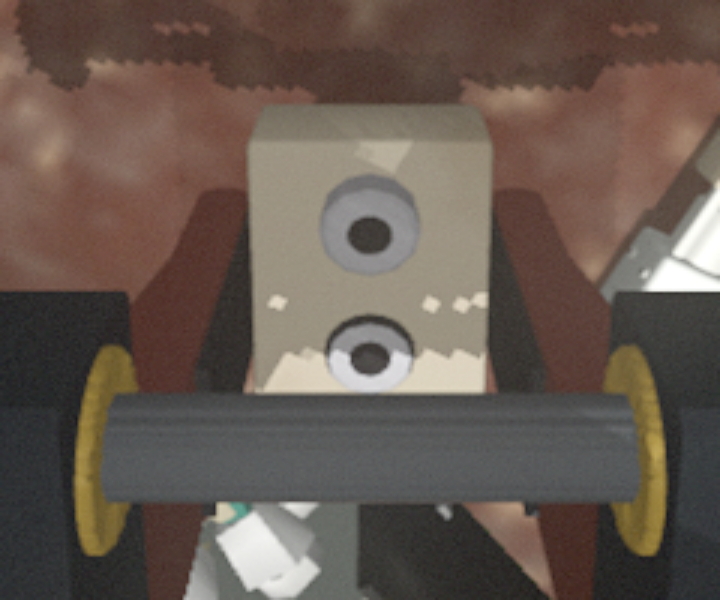

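Run:
```python
from h import *
c=load("w4");d=np.load("w4.npz");M=R.from_rotvec(d["orientation"]).as_matrix()
Q=(c.cloud()-d["ee_pos"])@M
def show(u,v): print((u,v),Q[v,u].round(1))
# crop scale 3 x, 2.727 y ; offset (200,200)
for cu in (290,370,450):
    for cv_ in (115,135,150,165,280,320):
        show(200+cu//3, 200+int(cv_/2.727))
m=(Q[...,1]<-10)&(Q[...,1]>-25)&(abs(Q[...,0])<16)&(abs(Q[...,2])<35)
print("top: y med",np.median(Q[m,1]),"z max",np.percentile(Q[m,2],99.5),"x",np.percentile(Q[m,0],[.5,99.5]))
A=np.c_[Q[m][:,[0,2]],np.ones(m.sum())];k=abs(Q[m,1]-np.median(Q[m,1]))<1.5
print("tilt",np.linalg.lstsq(A[k],Q[m,1][k],rcond=None)[0])
b=(Q[...,1]<-27+2)&(Q[...,1]>-34)&(abs(Q[...,0])<12)&(Q[...,2]>0)&(Q[...,2]<25);print("bush",b.sum(),Q[b].mean(0),np.median(Q[b],0))
```

```text
(296, 242) [-11.9  -3.7  24.6]
(296, 249) [-11.2 -14.3  24.6]
(296, 255) [-11.  -17.1  22.9]
(296, 260) [-11.  -17.4  20.8]
(296, 302) [-11.4 -17.4   2.1]
(296, 317) [-11.5 -17.2  -5. ]
(323, 242) [ 0.1 -2.5 24.3]
(323, 249) [  0.1 -12.9  24.2]
(323, 255) [  0.1 -16.9  22.8]
(323, 260) [  0.1 -17.6  20.9]
(323, 302) [  0.1 -17.8   2.3]
(323, 317) [  0.1 -19.2  -4. ]
(350, 242) [12.1 -2.5 24.3]
(350, 249) [ 11.3 -14.7  24.7]
(350, 255) [ 11.1 -17.6  23. ]
(350, 260) [ 11.2 -17.1  20.7]
(350, 302) [ 11.5 -17.2   2. ]
(350, 317) [ 11.6 -17.8  -4.7]
top: y med -17.409374078012917 z max 24.705860005251626 x [-15.83507253  15.80819474]
tilt [-3.41221817e-03  7.09576417e-03 -1.74139239e+01]
bush 509 [ -0.16272088 -25.56094055  12.90629341] [ -0.34430583 -25.48001201  13.04916346]
```

Run:
```python
from h import *
w=load("wrist0");P=w.cloud()
O=np.array([537.1,41.2]);ex=np.array([.0767,.997]);ey=np.array([-.997,.0767])
for uv in [(257,180),(261,180),(266,180),(272,180),(280,180),(288,180),(300,180),(310,180)]:
    p=P[uv[1],uv[0]];print(uv,p.round(1),"press",((p[:2]-O)@ex).round(1),((p[:2]-O)@ey).round(1))
# all points z>24 near clamp
for t in ["wrist0","w2","side0","scene0"]:
    c=load(t);P=c.cloud();q=P[...,:2]-O;a=q@ex;b=q@ey
    m=(abs(a)<25)&(b<-15)&(b>-110)&(P[...,2]>26)&(c.rz>0)&(P[...,2]<140)
    for lo in range(26,130,10):
        k=m&(P[...,2]>=lo)&(P[...,2]<lo+10)
        if k.sum()>3: print(t,lo,k.sum(),"x",np.percentile(a[k],[2,98]).round(1),"y",np.percentile(b[k],[2,98]).round(1))
```

```text
(257, 180) [575.4  38.9 105.6] press 0.6 -38.3
(261, 180) [578.4  38.9 105.6] press 0.8 -41.3
(266, 180) [582.4  39.1 107.7] press 1.4 -45.3
(272, 180) [586.3  38.7 103.9] press 1.3 -49.3
(280, 180) [592.5  38.9 105.4] press 1.9 -55.4
(288, 180) [598.9  39.3 109.7] press 2.9 -61.7
(300, 180) [608.4  40.5 120.5] press 4.8 -71.1
(310, 180) [614.9  38.9 106.1] press 3.7 -77.7
wrist0 26 47 x [-17.3  17.5] y [-81.2 -27.1]
wrist0 36 53 x [ 6.7 13.5] y [-81.4 -57.3]
wrist0 46 94 x [-6.2 13.5] y [-81.1 -54.8]
wrist0 56 197 x [-11.1  12.6] y [-82.9 -54.1]
wrist0 66 40 x [-7.3  7.5] y [-82.2 -56. ]
wrist0 76 29 x [3.5 7.8] y [-78.1 -53.8]
wrist0 86 25 x [1.7 8.5] y [-78.9 -52.9]
wrist0 96 351 x [-6.5  8.1] y [-78.5 -36.7]
wrist0 106 433 x [-6.1  7.5] y [-77.7 -40.1]
wrist0 116 316 x [-6.   6.6] y [-76.4 -64. ]
w2 26 134 x [-17.3  17.6] y [-55.3 -28.2]
w2 36 136 x [-13.3  13.6] y [-78.  -53.4]
w2 46 79 x [-13.3  13.5] y [-76.9 -53.2]
w2 56 283 x [-11.9  12.2] y [-82.3 -53.6]
w2 66 4 x [-7.2  7.2] y [-71.7 -64.7]
w2 76 12 x [-7.7  7.9] y [-71.2 -55.3]
w2 86 7 x [-7.   8.5] y [-70.5 -63.8]
w2 96 
[... 286 characters left out ...]
.3]
side0 66 41 x [-10.6   0.2] y [-79.4 -56.2]
side0 76 43 x [-10.5   1.6] y [-80.1 -53.9]
side0 86 53 x [-11.3   2.2] y [-80.  -44.8]
side0 96 91 x [-11.8   3.3] y [-79.7 -38. ]
side0 106 45 x [-10.1   3.1] y [-77.4 -46.5]
side0 116 24 x [-11.4   3.4] y [-77.2 -64.9]
scene0 26 38 x [-8.8 15.7] y [-83.9 -50.7]
scene0 36 36 x [-7.1 17.1] y [-81.8 -50.4]
scene0 46 51 x [-9.2 15.5] y [-79.2 -49.8]
scene0 56 28 x [-4.7 14. ] y [-80.2 -54.4]
scene0 66 25 x [-4.7 10.3] y [-71.4 -49.6]
scene0 76 23 x [-3.8 11.7] y [-69.4 -51.9]
scene0 86 23 x [ 0.1 10.9] y [-72.6 -38.2]
scene0 96 51 x [-3.6 11.2] y [-68.4 -33. ]
scene0 106 27 x [-1.9 11.6] y [-72.7 -53.3]
scene0 116 8 x [-2.6  9.4] y [-75.8 -63.8]
```

The open clamp arm's tip is at press y≈-37 mm, z≈96–110 mm. A vertical gripper's body edge would be at y≈-37 mm from z≈99 mm, which is too close. I'll set the block back down and regrasp it with the tool leaning about 8° away from the clamp.

{"name": "jog_arm", "arguments": {
  "steps": [
    {"turn":[0,0,0],"dp":[0,0,-0.4],"claw":0.25},
    {"turn":[0,0,0],"dp":[0,0,-0.8],"claw":0.25},
    {"turn":[0,0,0],"dp":[0,0,-0.99],"claw":0.25},
    {"turn":[0,0,0],"dp":[0,0,-0.99],"claw":0.25},
    {"turn":[0,0,0],"dp":[0,0,-0.99],"claw":0.25},
    {"turn":[0,0,0],"dp":[0,0,-0.99],"claw":0.5},
    {"turn":[0,0,0],"dp":[0,0,-0.99],"claw":0.55},
    {"turn":[0,0,0],"dp":[0,0,-0.99],"claw":0.55},
    {"turn":[-0.02,-0.0105,0],"dp":[0,0,-0.97],"claw":0.55},
    {"turn":[-0.0392,-0.0209,0],"dp":[0,0,-0.97],"claw":0.55},
    {"turn":[-0.0392,-0.0209,0],"dp":[0,0,-0.97],"claw":0.55},
    {"turn":[-0.0392,-0.0209,0],"dp":[0,0,-0.97],"claw":0.55}
  ]
}}

```text
t: 5.18
ee_pos: [500.5, -167.4, 8.1]
orientation: [-1.671, -0.414, 0.368]
ft_force: [1.1, 0.4, 1.0]
width: 48.4
```

{"name": "jog_arm", "arguments": {
  "steps": [
    {"turn":[0,0,0],"dp":[0,0,0],"claw":0.25},
    {"turn":[0,0,0],"dp":[0,0,0],"claw":0.25},
    {"turn":[0,0,0],"dp":[0,0,0],"claw":0.25},
    {"turn":[0,0,0],"dp":[0,0,0],"claw":0.25},
    {"turn":[0,0,0],"dp":[0,0,0],"claw":0.25}
  ]
}}

```text
t: 5.6
ee_pos: [501.0, -167.9, 8.3]
orientation: [-1.671, -0.415, 0.367]
ft_force: [1.0, -1.4, 2.4]
width: 33.4
```

{"name": "jog_arm", "arguments": {
  "steps": [
    {"turn":[0,0,0],"dp":[0,0,0.1],"claw":0.25},
    {"turn":[0,0,0],"dp":[0,0,0.4],"claw":0.25},
    {"turn":[0,0,0],"dp":[0,0,0.8],"claw":0.25},
    {"turn":[0,0,0],"dp":[0,0,1],"claw":0.25},
    {"turn":[0,0,0],"dp":[0,0,1],"claw":0.25},
    {"turn":[0,0,0],"dp":[0,0,1],"claw":0.25}
  ]
}}

```text
t: 6.1
ee_pos: [501.5, -168.0, 89.3]
orientation: [-1.672, -0.416, 0.366]
ft_force: [-0.7, -0.7, -1.0]
width: 34.0
```

```bash
cat >> h.py <<'E'
def inhand(tag):
    c=snap("wrist",tag);d=np.load(tag+".npz");M=R.from_rotvec(d["orientation"]).as_matrix()
    from workcell import ctrl
    o=ctrl.get_obs();print(o["t"].round(2),o["ee_pos"].round(1),"yaw",np.degrees(np.arctan2(M[1,0],M[0,0])).round(2),"ydir",M[:,1].round(3),o["ft_force"].round(1),o["width"].round(1))
    yaw=np.arctan2(M[1,0],M[0,0]);V=np.array([[np.cos(yaw),-np.sin(yaw),0],[np.sin(yaw),np.cos(yaw),0],[0,0,1]])
    Q=(c.cloud()-d["ee_pos"])@V  # x jaw, y = tool z horizontally, z up rel TCP
    m=(Q[...,2]>8)&(Q[...,2]<25)&(abs(Q[...,0])<15)&(abs(Q[...,1])<35)
    z=np.median(Q[m,2]);k=m&(abs(Q[...,2]-z)<2)
    A=np.c_[Q[k][:,:2],np.ones(k.sum())];print("top z",z,"tilt",np.linalg.lstsq(A,Q[k][:,2],rcond=None)[0].round(3))
    e=(Q[...,2]<z-4)&(Q[...,2]>z-16)&(abs(Q[...,0])<12)&(Q[...,1]>15)&(Q[...,1]<35);print("end face y",np.median(Q[e],0),e.sum())
    if e.sum()>10:
        B=np.c_[Q[e][:,0],np.ones(e.sum())];print("face slope",np.linalg.lstsq(B,Q[e][:,1],rcond=None)[0])
    print("edge y",np.percentile(Q[k,1],99.5))
    return c
E
python3 - <<'E'
from h import *
c=inhand("w5")
cv2.imwrite("pics/w5c.png",cv2.resize(c.img[200:420,200:440][:,:,::-1],(720,600)))
E
```

```text
Traceback (most recent call last):
  File "h.py", line 31, in inhand
    o=ctrl.get_obs();print(o["t"].round(2),o["ee_pos"].round(1),"yaw",np.degrees(np.arctan2(M[1,0],M[0,0])).round(2),"ydir",M[:,1].round(3),o["ft_force"].round(1),o["width"].round(1))
                           ^^^^^^^^^^^^
AttributeError: 'float' object has no attribute 'round'
```

```bash
sed -i 's/o\["t"\].round(2)/o["t"]/; s/o\["width"\].round(1)/o["width"]/' h.py
python3 - <<'E'
from h import *
c=inhand("w6")
cv2.imwrite("pics/w6c.png",cv2.resize(c.img[200:420,200:440][:,:,::-1],(720,600)))
E
```

```text
6.2 [ 500.3 -167.7   87.7] yaw 28.06 ydir [ 0.061 -0.123 -0.991] [ 0.6 -0.3 -1.8] 33.51374517143931
top z 14.547010250916415 tilt [ 0.0000e+00 -6.0000e-03  1.4486e+01]
end face y [ 0.06952583 25.551115    4.89119644] 625
face slope [-8.88443455e-04  2.55545851e+01]
edge y 25.74163186529136
```

View pics/w6c.png

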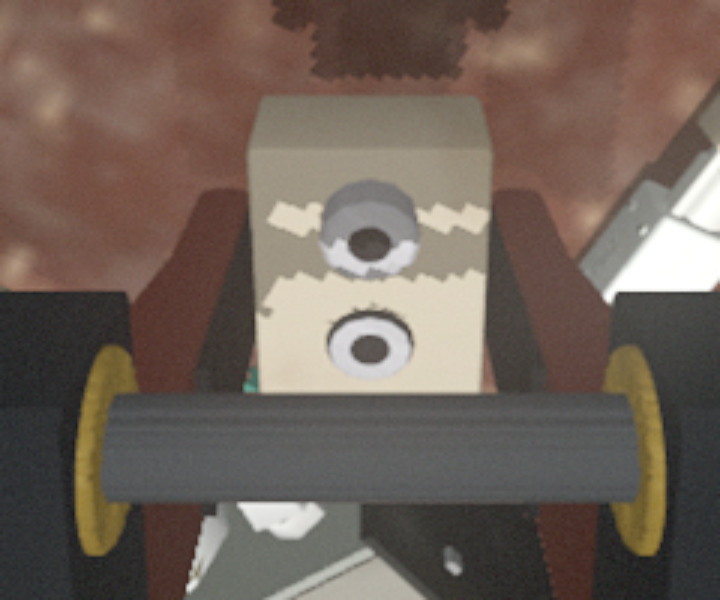

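{"name": "jog_arm", "arguments": {
  "steps": [
    {"turn":[0,0,0.04],"dp":[0.1,0.4,0.1],"claw":0.25},
    {"turn":[0,0,0.08],"dp":[0.18,0.85,0.2],"claw":0.25},
    {"turn":[0,0,0.11],"dp":[0.18,1,0.2],"claw":0.25}
  ]
}}

```text
t: 6.45
ee_pos: [515.1, -85.1, 103.3]
orientation: [-1.596, -0.711, 0.627]
ft_force: [-1.1, -0.1, -1.2]
width: 33.9
```

{"name": "jog_arm", "arguments": {
  "steps": [
    {"turn":[0,0,0.04],"dp":[0.1,0.5,0],"claw":0.25},
    {"turn":[0,0,0.08],"dp":[0.18,0.9,0],"claw":0.25},
    {"turn":[0,0,0.11],"dp":[0.18,1,0],"claw":0.25},
    {"turn":[0,0,0.11],"dp":[0.18,1,0],"claw":0.25}
  ]
}}

```text
t: 6.78
ee_pos: [528.4, -3.1, 101.7]
orientation: [-1.479, -1.0, 0.883]
ft_force: [-0.2, 0.0, -1.9]
width: 33.8
```

```bash
cat > st.py <<'E'
from workcell import ctrl
from scipy.spatial.transform import Rotation as R
import numpy as np,sys
o=ctrl.get_obs();m=R.from_rotvec(o['orientation']).as_matrix();yaw=np.degrees(np.arctan2(m[1,0],m[0,0]))
print(o['t'],o['ee_pos'].round(2),"yaw",yaw.round(2),"ydir",m[:,1].round(3),"F",o['ft_force'].round(1),"w",round(float(o['width']),1),"q",o['qpos'].round(2))
if len(sys.argv)>3:
    t=np.array([float(a) for a in sys.argv[1:4]]);print("dp",((t-o['ee_pos'])/80).round(3))
    if len(sys.argv)>4: print("turnz",round((float(sys.argv[4])-yaw)/180,4))
E
python3 st.py 538.6 41.1 60 85.6
```

```text
6.7833 [528.35  -3.12 101.69] yaw 68.43 ydir [ 0.121 -0.054 -0.991] F [-0.2  0.  -1.9] w 33.8 q [ 0.    0.42  2.   -0.1   0.6  -1.11]
dp [ 0.128  0.553 -0.521]
turnz 0.0954
```

{"name": "jog_arm", "arguments": {
  "steps": [
    {"turn":[0,0,0.04],"dp":[0.06,0.25,-0.1],"claw":0.25},
    {"turn":[0,0,0.08],"dp":[0.128,0.553,-0.2],"claw":0.25},
    {"turn":[0,0,0.0954],"dp":[0.128,0.553,-0.4],"claw":0.25},
    {"turn":[0,0,0.0954],"dp":[0.128,0.553,-0.52],"claw":0.25},
    {"turn":[0,0,0.0954],"dp":[0.128,0.553,-0.52],"claw":0.25},
    {"turn":[0,0,0.0954],"dp":[0.128,0.553,-0.52],"claw":0.25},
    {"turn":[0,0,0.0954],"dp":[0.128,0.553,-0.52],"claw":0.25}
  ]
}}

```text
t: 7.37
ee_pos: [538.4, 40.3, 60.1]
orientation: [-1.35, -1.24, 1.093]
ft_force: [-0.3, -0.2, -0.5]
width: 33.9
```

```bash
python3 - <<'E'
from h import *
c=inhand("w7")
cv2.imwrite("pics/w7c.png",cv2.resize(c.img[180:430,200:440][:,:,::-1],(576,600)))
E
python3 st.py 538.6 41.1 30 85.6
```

```text
7.4167 [538.8  40.4  60.4] yaw 85.42 ydir [ 0.13  -0.016 -0.991] [ 0.2 -0.  -1.3] 33.58540377391155
top z 14.648818753166381 tilt [-1.000e-03 -3.000e-03  1.459e+01]
end face y [ 0.2040231  25.62715781  4.79733651] 615
face slope [-3.06384019e-04  2.56362887e+01]
edge y 25.85944731745964
7.4167 [538.78  40.43  60.42] yaw 85.45 ydir [ 0.131 -0.016 -0.991] F [ 0.2 -0.  -1.3] w 33.6 q [ 0.07  0.51  2.   -0.05  0.5  -1.38]
dp [-0.002  0.008 -0.38 ]
turnz 0.0008
```

View pics/w7c.png

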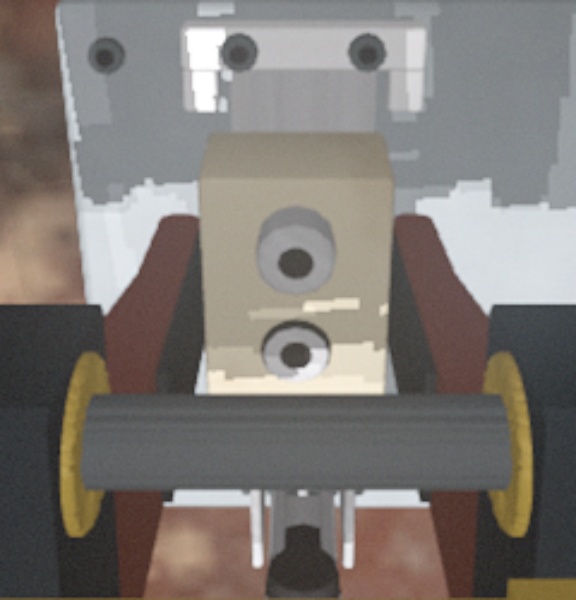

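Run:
```python
from h import *
c=load("w7");P=c.cloud();O=np.array([537.1,41.2]);ex=np.array([.0767,.997]);ey=np.array([-.997,.0767])
m=abs(P[...,2]-22)<3;m[240:]=0;m[:180]=0;m[:,:270]=0;m[:,385:]=0
v,u=np.nonzero(m);p=c.plane(u,v,22.)[:,:2]-O;a=p@ex;b=p@ey
print(len(a),"x",a.min(),a.max(),np.percentile(a,[1,99]),"y",b.min(),b.max())
k=abs(a)<12;print("inner y",np.percentile(b[k],[1,3]));h=(b<24);print("lugs inner",a[h&(a<0)].max(),a[h&(a>0)].min())
```

```text
2145 x -27.046454085610506 27.194477300174505 [-26.64014951  26.87149782] y 16.355221693177953 37.17216578531548
inner y [26.12966534 26.14048435]
lugs inner -18.94999713767151 18.920159743949167
```

{"name": "jog_arm", "arguments": {
  "steps": [
    {"turn":[0,0,0.0008],"dp":[-0.001,0.008,-0.15],"claw":0.25},
    {"turn":[0,0,0.0008],"dp":[-0.001,0.008,-0.28],"claw":0.25},
    {"turn":[0,0,0.0008],"dp":[-0.001,0.008,-0.35],"claw":0.25},
    {"turn":[0,0,0.0008],"dp":[-0.001,0.008,-0.35],"claw":0.25},
    {"turn":[0,0,0.0008],"dp":[-0.001,0.008,-0.35],"claw":0.25}
  ]
}}

```text
t: 7.83
ee_pos: [538.1, 41.0, 31.7]
orientation: [-1.348, -1.241, 1.096]
ft_force: [0.8, -0.1, -0.5]
width: 33.4
```

```bash
python3 st.py 538.7 41.1 22.3 85.6
```

```text
7.8333 [538.15  41.02  31.66] yaw 85.59 ydir [ 0.13  -0.016 -0.991] F [ 0.8 -0.1 -0.5] w 33.4 q [ 0.07  0.57  2.   -0.06  0.45 -1.38]
dp [ 0.007  0.001 -0.117]
turnz 0.0001
```

{"name": "jog_arm", "arguments": {
  "steps": [
    {"turn":[0,0,0],"dp":[0.005,0.001,-0.04],"claw":0.25},
    {"turn":[0,0,0],"dp":[0.005,0.001,-0.08],"claw":0.25},
    {"turn":[0,0,0],"dp":[0.005,0.001,-0.115],"claw":0.25},
    {"turn":[0,0,0],"dp":[0.005,0.001,-0.115],"claw":0.25},
    {"turn":[0,0,0],"dp":[0.005,0.001,-0.115],"claw":0.25}
  ]
}}

```text
t: 8.25
ee_pos: [538.6, 41.1, 22.4]
orientation: [-1.348, -1.242, 1.096]
ft_force: [-0.3, -0.8, -2.6]
width: 33.5
```

Run:
```python
from h import *
c=inhand("w8")
P=c.cloud()
cv2.imwrite("pics/w8c.png",cv2.resize(c.img[180:430,200:440][:,:,::-1],(576,600)))
```

```text
8.3 [538.6  41.1  22.4] yaw 85.59 ydir [ 0.13  -0.016 -0.991] [ 0.1  0.4 -0.5] 33.8800520202419
top z 14.771730155736176 tilt [ 2.0000e-03 -5.0000e-03  1.4704e+01]
end face y [-0.22211493 28.92661766  1.10084124] 1440
face slope [-2.81222261e-03  2.90503655e+01]
edge y 25.86659145663111
```

View pics/w8c.png

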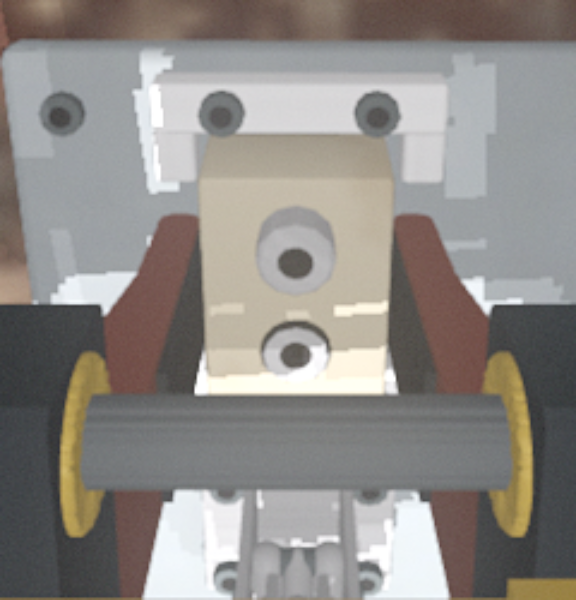

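The block sits between the rails and is square, with its top at about 36 mm. I release it and rise.

{"name": "jog_arm", "arguments": {
  "steps": [
    {"turn":[0,0,0],"dp":[0,0,-0.005],"claw":0.25},
    {"turn":[0,0,0],"dp":[0,0,-0.005],"claw":0.45},
    {"turn":[0,0,0],"dp":[0,0,-0.005],"claw":0.55},
    {"turn":[0,0,0],"dp":[0,0,-0.005],"claw":0.55},
    {"turn":[0,0,0],"dp":[0,0,-0.005],"claw":0.55},
    {"turn":[0,0,0],"dp":[-0.02,0,0.2],"claw":0.55},
    {"turn":[0,0,0],"dp":[-0.05,0,0.5],"claw":0.55},
    {"turn":[0,0,0],"dp":[-0.1,0,0.9],"claw":0.55},
    {"turn":[0,0,0],"dp":[-0.1,0,1],"claw":0.55},
    {"turn":[0,0,0],"dp":[-0.1,0,1],"claw":0.55},
    {"turn":[0,0,0],"dp":[-0.1,0,1],"claw":0.55}
  ]
}}

```text
t: 9.22
ee_pos: [530.8, 41.2, 102.5]
orientation: [-1.349, -1.242, 1.095]
ft_force: [0.1, -0.3, -0.1]
width: 48.2
```

```bash
python3 - <<'E'
from h import *
c=snap("wrist","w9");P=c.cloud();O=np.array([537.1,41.2]);ex=np.array([.0767,.997]);ey=np.array([-.997,.0767])
q=P[...,:2]-O;a=q@ex;b=q@ey
m=(abs(P[...,2]-36.8)<2.5)&(abs(a)<22)&(abs(b)<28)
v,u=np.nonzero(m);p=c.plane(u,v,36.)[:,:2];print(len(u),np.median(P[m,2]),cv2.minAreaRect(p.astype(np.float32)),np.percentile(((p-O)@ey),[.3,99.7]),np.percentile(((p-O)@ex),[.3,99.7]))
cv2.imwrite("pics/w9c.png",cv2.resize(c.img[180:430,200:440][:,:,::-1],(576,600)))
E
python3 st.py
```

```text
3227 36.94075565222553 ((536.2008056640625, 40.878822326660156), (33.94004821777344, 48.21416473388672), 85.69485473632812) [-23.24278779  24.3493175 ] [-17.25388736  16.46941499]
9.2667 [530.2   41.07 101.72] yaw 85.58 ydir [ 0.129 -0.016 -0.991] F [-0.1  0.5  0.7] w 48.6 q [ 0.07  0.43  2.   -0.05  0.59 -1.39]
```

View pics/w9.png

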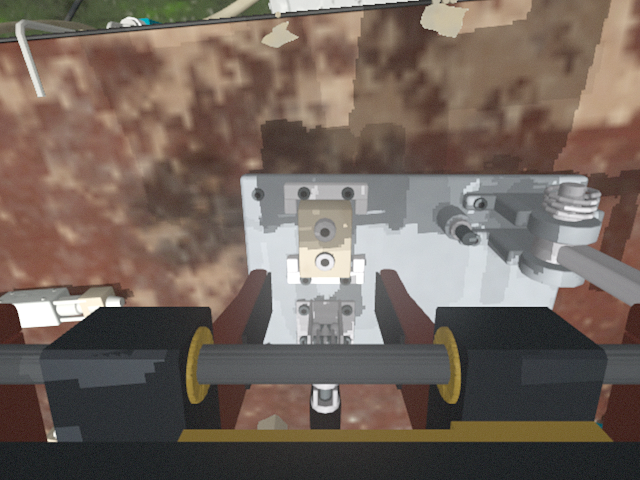

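{"name": "jog_arm", "arguments": {
  "steps": [
    {"turn":[0,0.01,0],"dp":[0,0,0.35],"claw":0.5},
    {"turn":[0.003,0.0412,0],"dp":[0.15,0,0.6],"claw":0.5},
    {"turn":[0.003,0.0412,0],"dp":[0.5,-0.06,0.6],"claw":0.5},
    {"turn":[0.003,0.0412,0],"dp":[0.96,-0.06,0.6],"claw":0.5},
    {"turn":[0.003,0.0412,0],"dp":[0.96,-0.06,0.6],"claw":0.5},
    {"turn":[0.003,0.0412,0],"dp":[0.96,-0.06,0.6],"claw":0.5},
    {"turn":[0.003,0.0412,0],"dp":[0.96,-0.06,0.6],"claw":0.5}
  ]
}}

```text
t: 9.85
ee_pos: [605.3, 36.2, 147.5]
orientation: [-1.247, -1.147, 1.16]
ft_force: [-0.1, 0.9, -0.1]
width: 44.0
```

```bash
python3 - <<'E'
from h import *
c=snap("wrist","w10");P=c.cloud();O=np.array([537.1,41.2]);ex=np.array([.0767,.997]);ey=np.array([-.997,.0767])
q=P[...,:2]-O;a=q@ex;b=q@ey
for lo in range(56,126,10):
    k=(P[...,2]>=lo)&(P[...,2]<lo+10)&(abs(a)<20)&(b<-30)&(b>-100)
    if k.sum()>3: print(lo,k.sum(),"x",np.percentile(a[k],[2,98]).round(1),"y",np.percentile(b[k],[2,98]).round(1))
E
python3 st.py 607.4 36.3 77 85.6
```

```text
56 293 x [-11.7  12.8] y [-81.8 -53.7]
96 583 x [-7.8  7.8] y [-68.7 -36.6]
106 753 x [-7.1  7.1] y [-69.6 -39.2]
116 521 x [-6.2  6.4] y [-75.8 -63.6]
9.9 [605.02  36.28 147.88] yaw 85.64 ydir [-0.004 -0.007 -1.   ] F [ 0.2 -0.1  0.4] w 43.7 q [ 0.04  0.49  1.72 -0.01  0.93 -1.45]
dp [ 0.03   0.    -0.886]
turnz -0.0002
```

View pics/w10.png

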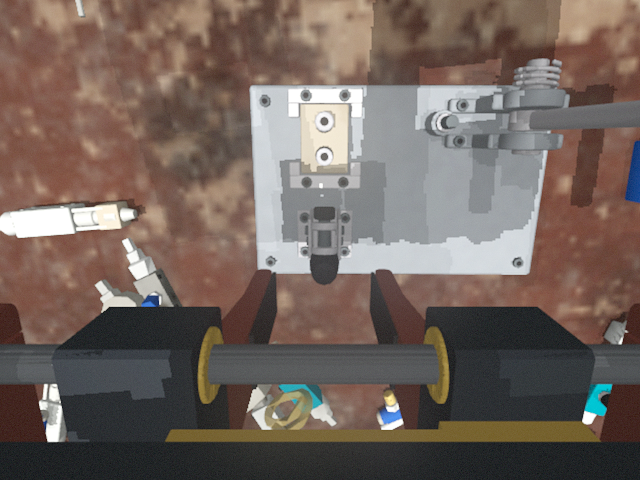

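{"name": "jog_arm", "arguments": {
  "steps": [
    {"turn":[0,0,0],"dp":[0.03,-0.005,-0.3],"claw":0.5},
    {"turn":[0,0,0],"dp":[0.03,-0.005,-0.6],"claw":0.5},
    {"turn":[0,0,0],"dp":[0.03,-0.005,-0.87],"claw":0.5},
    {"turn":[0,0,0],"dp":[0.03,-0.005,-0.87],"claw":0.5},
    {"turn":[0,0,0],"dp":[0.03,-0.005,-0.87],"claw":0.4},
    {"turn":[0,0,0],"dp":[0.03,-0.005,-0.87],"claw":0.1},
    {"turn":[0,0,0],"dp":[0.03,-0.005,-0.87],"claw":0.1},
    {"turn":[0,0,0],"dp":[0.03,-0.005,-0.87],"claw":0.1},
    {"turn":[0,0,0],"dp":[0.03,-0.005,-0.87],"claw":0.1},
    {"turn":[0,0,0],"dp":[0.03,-0.005,-0.87],"claw":0.1}
  ]
}}

```text
t: 10.73
ee_pos: [608.2, 36.1, 79.6]
orientation: [-1.248, -1.149, 1.158]
ft_force: [-0.9, 0.2, 7.4]
width: 17.0
```

```bash
python3 st.py
python3 - <<'E'
import numpy as np
# arc from open 1.6 rad to shut 0.2 rad: grip disp along press y and z
L=60
for q in np.arange(0,1.46,0.1):
    a=1.6-q; dy=-(np.cos(a)-np.cos(1.6))*L; dz=(np.sin(a)-np.sin(1.6))*L
    print(q.round(2),"world dp/80",(-0.997*dy/80).round(3),(0.0767*dy/80).round(3),(dz/80).round(3))
E
```

```text
10.7333 [608.19  36.08  79.59] yaw 85.63 ydir [-0.002 -0.007 -1.   ] F [-0.9  0.2  7.4] w 17.0 q [ 0.04  0.59  1.74 -0.01  0.81 -1.45]
0.0 world dp/80 0.0 -0.0 0.0
0.1 world dp/80 0.075 -0.006 -0.002
0.2 world dp/80 0.149 -0.011 -0.011
0.3 world dp/80 0.222 -0.017 -0.027
0.4 world dp/80 0.293 -0.023 -0.051
0.5 world dp/80 0.361 -0.028 -0.081
0.6 world dp/80 0.426 -0.033 -0.119
0.7 world dp/80 0.487 -0.037 -0.162
0.8 world dp/80 0.543 -0.042 -0.212
0.9 world dp/80 0.594 -0.046 -0.267
1.0 world dp/80 0.639 -0.049 -0.326
1.1 world dp/80 0.678 -0.052 -0.39
1.2 world dp/80 0.711 -0.055 -0.458
1.3 world dp/80 0.736 -0.057 -0.528
1.4 world dp/80 0.755 -0.058 -0.601
```

{"name": "jog_arm", "arguments": {
  "steps": [
    {"turn":[0,0,0],"dp":[0.077,-0.006,-0.003],"claw":0.1},
    {"turn":[0,0,0],"dp":[0.154,-0.012,-0.012],"claw":0.1},
    {"turn":[0,0,0],"dp":[0.229,-0.018,-0.028],"claw":0.1},
    {"turn":[0,0,0],"dp":[0.302,-0.023,-0.053],"claw":0.1},
    {"turn":[0,0,0],"dp":[0.372,-0.029,-0.084],"claw":0.1},
    {"turn":[0,0,0],"dp":[0.44,-0.034,-0.123],"claw":0.1},
    {"turn":[0,0,0],"dp":[0.503,-0.039,-0.167],"claw":0.1},
    {"turn":[0,0,0],"dp":[0.56,-0.043,-0.219],"claw":0.1},
    {"turn":[0,0,0],"dp":[0.56,-0.043,-0.219],"claw":0.1}
  ]
}}

```text
t: 11.48
ee_pos: [655.2, 32.4, 62.0]
orientation: [-1.251, -1.151, 1.157]
ft_force: [2.5, -0.4, 2.5]
width: 16.6
```

```bash
python3 st.py
python3 - <<'E'
from h import *
c=snap("wrist","w11");s=snap("side","s11")
cv2.imwrite("pics/m11.png",np.hstack([cv2.resize(c.img[150:430,180:460],(400,400)),cv2.resize(s.img[220:360,270:410],(400,400))])[:,:,::-1])
E
```

```text
11.4833 [655.24  32.4   61.96] yaw 85.62 ydir [ 0.002 -0.007 -1.   ] F [ 2.5 -0.4  2.5] w 16.6 q [ 0.03  0.67  1.64 -0.01  0.83 -1.45]
```

View pics/m11.png

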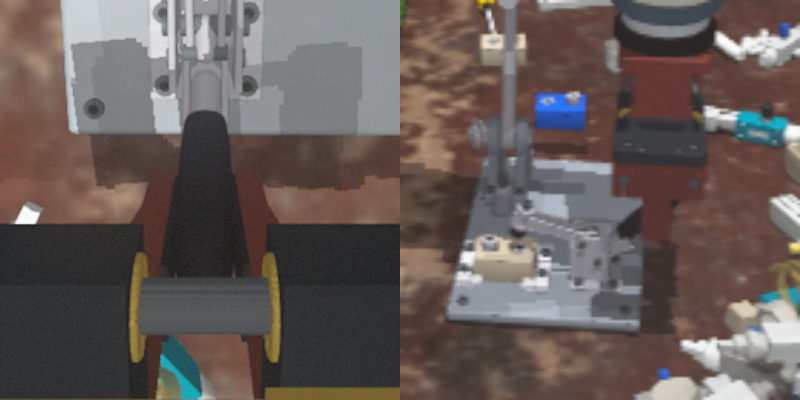

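{"name": "jog_arm", "arguments": {
  "steps": [
    {"turn":[0,0,0],"dp":[0.053,-0.004,-0.061],"claw":0.1},
    {"turn":[0,0,0],"dp":[0.1,-0.008,-0.126],"claw":0.1},
    {"turn":[0,0,0],"dp":[0.14,-0.011,-0.196],"claw":0.1},
    {"turn":[0,0,0],"dp":[0.172,-0.013,-0.27],"claw":0.1},
    {"turn":[0,0,0],"dp":[0.199,-0.015,-0.348],"claw":0.1},
    {"turn":[0,0,0],"dp":[0.211,-0.016,-0.402],"claw":0.1},
    {"turn":[0,0,0],"dp":[0.218,-0.017,-0.43],"claw":0.1},
    {"turn":[0,0,0],"dp":[0.218,-0.017,-0.43],"claw":0.1},
    {"turn":[0,0,0],"dp":[0.218,-0.017,-0.43],"claw":0.1}
  ]
}}

```text
t: 12.33
ee_pos: [672.9, 31.0, 29.8]
orientation: [-1.251, -1.152, 1.156]
ft_force: [-5.0, -0.7, 20.7]
width: 16.8
```

```bash
python3 st.py
python3 - <<'E'
from h import *
c=snap("wrist","w12");s=snap("side","s12")
cv2.imwrite("pics/m12.png",np.hstack([cv2.resize(c.img[60:430,180:460],(400,530)),cv2.resize(s.img[220:360,270:410],(400,530))])[:,:,::-1])
E
```

```text
12.3333 [672.92  31.04  29.82] yaw 85.63 ydir [ 0.003 -0.007 -1.   ] F [-5.  -0.7 20.7] w 16.8 q [ 0.03  0.73  1.6  -0.01  0.8  -1.46]
```

View pics/m12.png

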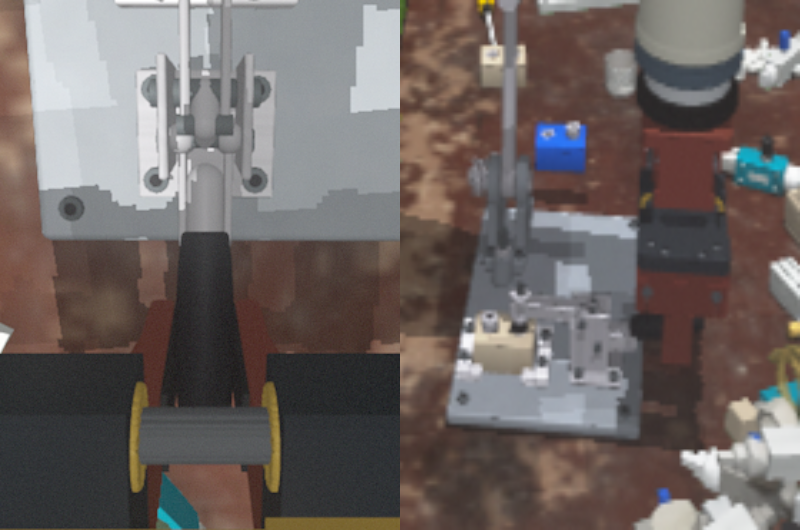

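The grip is at handle angle 0.20 rad, with a 21 N reaction as if on the stop. I open the fingers and rise to check the clamp.

{"name": "jog_arm", "arguments": {
  "steps": [
    {"turn":[0,0,0],"dp":[0,0,-0.02],"claw":0.1},
    {"turn":[0,0,0],"dp":[0,0,-0.02],"claw":0.1},
    {"turn":[0,0,0],"dp":[0,0,0],"claw":0.5},
    {"turn":[0,0,0],"dp":[0,0,0],"claw":0.5},
    {"turn":[0,0,0],"dp":[0,0,0],"claw":0.5},
    {"turn":[0,0,0],"dp":[0,0,0.1],"claw":0.5},
    {"turn":[0,0,0],"dp":[0,0,0.5],"claw":0.5},
    {"turn":[0,0,0],"dp":[0,0,1],"claw":0.5},
    {"turn":[0,0,0],"dp":[0,0,1],"claw":0.5},
    {"turn":[0,0,0],"dp":[0,0,1],"claw":0.5},
    {"turn":[0,0,0],"dp":[0,0,1],"claw":0.5}
  ]
}}

```text
t: 13.35
ee_pos: [672.6, 31.0, 109.8]
orientation: [-1.251, -1.152, 1.156]
ft_force: [-0.4, 0.6, -0.4]
width: 44.1
```

```bash
python3 st.py
cat >> h.py <<'E'
O=np.array([537.1,41.2]);ex=np.array([.0767,.997]);ey=np.array([-.997,.0767])
def pressf(c):
    P=c.cloud();q=P[...,:2]-O;return np.dstack([q@ex,q@ey,P[...,2]])
E
python3 - <<'E'
from h import *
c=snap("wrist","w13");s=snap("side","s13")
cv2.imwrite("pics/m13.png",np.hstack([cv2.resize(c.img[:,100:540],(420,458)),cv2.resize(s.img[220:360,270:410],(380,458))])[:,:,::-1])
for k in (c,s):
    Q=pressf(k);g=k.img.max(2)
    for lo in range(-165,-85,10):
        m=(Q[...,1]>lo)&(Q[...,1]<lo+10)&(abs(Q[...,0])<14)&(Q[...,2]>25)&(Q[...,2]<80)&(g<80)
        if m.sum()>3: print(lo+5,m.sum(),"top z",np.percentile(Q[m,2],97).round(1),"x",np.median(Q[m,0]).round(1))
E
```

```text
13.35 [672.63  31.05 109.78] yaw 85.63 ydir [ 0.003 -0.007 -1.   ] F [-0.4  0.6 -0.4] w 44.1 q [ 0.03  0.62  1.58 -0.01  0.93 -1.46]
-150 353 top z 62.2 x 0.4
-140 425 top z 61.2 x -0.2
-130 475 top z 59.7 x -0.2
-120 460 top z 57.4 x -0.3
-110 438 top z 55.1 x -0.3
-100 231 top z 52.5 x 0.3
-150 34 top z 60.8 x -7.0
-140 33 top z 58.9 x -6.9
-130 37 top z 57.9 x -7.5
-120 33 top z 53.9 x -6.5
-110 32 top z 52.9 x -6.1
-100 15 top z 50.2 x -4.7
```

View pics/m13.png

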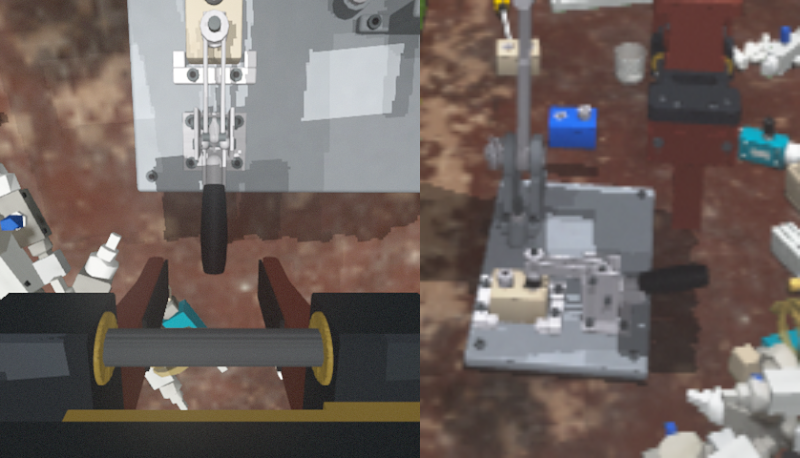

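{"name": "jog_arm", "arguments": {
  "steps": [
    {"turn":[0,0,0],"dp":[-0.06,0,-0.1],"claw":0},
    {"turn":[0,0,0],"dp":[-0.06,0,-0.1],"claw":0},
    {"turn":[0,0,0],"dp":[-0.06,0,-0.1],"claw":0},
    {"turn":[0,0,0],"dp":[-0.06,0,-0.2],"claw":0},
    {"turn":[0,0,0],"dp":[-0.06,0,-0.4],"claw":0},
    {"turn":[0,0,0],"dp":[-0.06,0,-0.55],"claw":0},
    {"turn":[0,0,0],"dp":[-0.06,0,-0.6],"claw":0},
    {"turn":[0,0,0],"dp":[-0.06,0,-0.63],"claw":0},
    {"turn":[0,0,0],"dp":[-0.06,0,-0.65],"claw":0},
    {"turn":[0,0,0],"dp":[-0.06,0,-0.66],"claw":0}
  ]
}}

```text
t: 14.28
ee_pos: [666.4, 31.3, 58.2]
orientation: [-1.248, -1.149, 1.158]
ft_force: [-13.3, 1.1, 31.8]
width: 0.2
```

{"name": "jog_arm", "arguments": {
  "steps": [
    {"turn":[0,0,0],"dp":[0,0,0.3],"claw":0.2},
    {"turn":[0,0,0],"dp":[-0.3,0.1,0.8],"claw":0.55},
    {"turn":[0,0,0],"dp":[-0.6,0.3,1],"claw":0.55},
    {"turn":[0,0,0],"dp":[-0.95,0.5,1],"claw":0.55}
  ]
}}

```text
t: 14.62
ee_pos: [593.1, 71.6, 142.5]
orientation: [-1.254, -1.154, 1.153]
ft_force: [-0.1, 0.3, 0.0]
width: 24.1
```

{"name": "jog_arm", "arguments": {
  "steps": [
    {"turn":[0,0,0],"dp":[0,0.1,0.4],"claw":0.55},
    {"turn":[0,0,0],"dp":[0,0.3,0.9],"claw":0.55},
    {"turn":[0,0,0],"dp":[0,0.5,1],"claw":0.55},
    {"turn":[0,0,0],"dp":[0,0.5,1],"claw":0.55}
  ]
}}

```text
t: 14.95
ee_pos: [595.2, 114.2, 226.4]
orientation: [-1.257, -1.161, 1.149]
ft_force: [0.5, 0.8, -0.2]
width: 47.4
```

```bash
python3 st.py 590.4 199.6 265 85.6
```

```text
14.95 [595.18 114.22 226.41] yaw 85.65 ydir [ 0.014 -0.004 -1.   ] F [ 0.5  0.8 -0.2] w 47.4 q [ 0.17  0.39  1.68 -0.01  1.06 -1.32]
dp [-0.06   1.067  0.482]
turnz -0.0003
```

{"name": "jog_arm", "arguments": {
  "steps": [
    {"turn":[0,0.004,0],"dp":[-0.03,0.1,0.3],"claw":0.55},
    {"turn":[0,0.004,0],"dp":[-0.06,0.3,0.49],"claw":0.55},
    {"turn":[0,0.004,0],"dp":[-0.06,0.7,0.49],"claw":0.55},
    {"turn":[0,0.004,0],"dp":[-0.06,1,0.49],"claw":0.55},
    {"turn":[0,0.004,0],"dp":[-0.06,1,0.49],"claw":0.55},
    {"turn":[0,0.004,0],"dp":[-0.06,1,0.49],"claw":0.55},
    {"turn":[0,0.004,0],"dp":[-0.06,1,0.49],"claw":0.55}
  ]
}}

```text
t: 15.53
ee_pos: [589.8, 193.2, 264.2]
orientation: [-1.247, -1.15, 1.157]
ft_force: [-0.2, 0.2, 0.4]
width: 48.5
```

```bash
python3 st.py
python3 - <<'E'
from h import *
c=snap("wrist","w14");Q=pressf(c);g=c.img.max(2)
for lo in range(-80,10,10):
    m=(Q[...,1]>lo)&(Q[...,1]<lo+10)&(Q[...,2]>215)&(Q[...,2]<265)&(abs(Q[...,0]-162)<25)
    if m.sum()>3: print(lo+5,m.sum(),"x",np.percentile(Q[m,0],[3,97]).round(1),"topz",np.percentile(Q[m,2],97).round(1))
E
```

```text
15.5333 [589.82 193.23 264.21] yaw 85.66 ydir [-0.001 -0.005 -1.   ] F [-0.2  0.2  0.4] w 48.5 q [ 0.3   0.38  1.6  -0.    1.17 -1.19]
-75 187 x [154.2 169.5] topz 249.2
-65 543 x [153.7 170.4] topz 249.8
-55 600 x [153.7 170.3] topz 249.8
-45 620 x [153.7 170.3] topz 249.6
-35 620 x [153.7 170.3] topz 249.6
-25 653 x [153.7 170.2] topz 249.9
-15 698 x [153.7 170.4] topz 249.9
-5 632 x [154.3 169.7] topz 249.3
5 706 x [151.8 172. ] topz 251.7
```

View pics/w14.png

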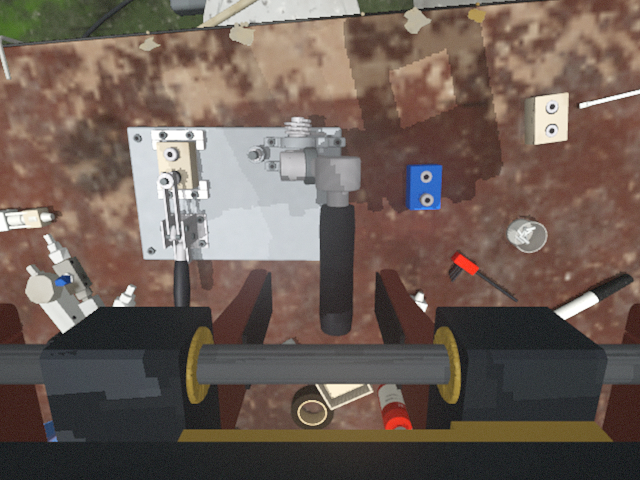

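{"name": "jog_arm", "arguments": {
  "steps": [
    {"turn":[0,0,0],"dp":[0.007,0.08,-0.1],"claw":0.55},
    {"turn":[0,0,0],"dp":[0.007,0.08,-0.3],"claw":0.55},
    {"turn":[0,0,0],"dp":[0.007,0.08,-0.5],"claw":0.55},
    {"turn":[0,0,0],"dp":[0.007,0.08,-0.55],"claw":0.55},
    {"turn":[0,0,0],"dp":[0.007,0.08,-0.55],"claw":0.4},
    {"turn":[0,0,0],"dp":[0.007,0.08,-0.55],"claw":0.1},
    {"turn":[0,0,0],"dp":[0.007,0.08,-0.55],"claw":0.1},
    {"turn":[0,0,0],"dp":[0.007,0.08,-0.55],"claw":0.1},
    {"turn":[0,0,0],"dp":[0.007,0.08,-0.55],"claw":0.1},
    {"turn":[0,0,0],"dp":[0.007,0.08,-0.55],"claw":0.1}
  ]
}}

```text
t: 16.42
ee_pos: [591.1, 199.9, 221.3]
orientation: [-1.248, -1.152, 1.155]
ft_force: [0.4, 3.2, 1.0]
width: 18.3
```

```bash
python3 st.py
cat > arc.py <<'E'
# lever arc: grip at angle a (pivot frame): start 90-10 deg => from +x axis leaning back: theta=80deg? grip=(130+180cos(th),62+180 sin th)
import numpy as np,sys
from workcell import ctrl
th0=np.arctan2(239-62,162-130.)   # lever 0
L=np.hypot(177,32);print("th0",th0,"L",L)
o=ctrl.get_obs();p=o["ee_pos"];O=np.array([537.1,41.2]);ex=np.array([.0767,.997]);ey=np.array([-.997,.0767])
q=p[:2]-O;X=q@ex;Y=q@ey;Z=p[2]+19
th=np.arctan2(Z-62,X-130);print("press X,Y,Zgrip",X.round(1),Y.round(1),Z.round(1),"lever now",(th-th0).round(3),"r",np.hypot(Z-62,X-130).round(1))
a,b,n=map(float,sys.argv[1:4])
for l in np.linspace(a,b,int(n)):
    t=th0+l;x=130+180*np.cos(t);z=62+180*np.sin(t)
    w=(x-X)*ex
    print(round(l,3),"dp",(np.array([w[0],w[1],z-Z])/80).round(3).tolist())
E
python3 arc.py 0 0.5 6
```

```text
16.4167 [591.08 199.86 221.3 ] yaw 85.61 ydir [ 0.001 -0.003 -1.   ] F [0.4 3.2 1. ] w 18.3 q [ 0.31  0.42  1.63 -0.    1.09 -1.18]
th0 1.3919373567590603 L 179.86939706353607
press X,Y,Zgrip 162.3 -41.6 240.3 lever now -0.0 r 181.2
0.0 dp [-0.0, -0.004, -0.015]
0.1 dp [-0.017, -0.226, 0.014]
0.2 dp [-0.035, -0.45, 0.021]
0.3 dp [-0.052, -0.674, 0.005]
0.4 dp [-0.069, -0.895, -0.034]
0.5 dp [-0.085, -1.111, -0.094]
```

{"name": "jog_arm", "arguments": {
  "steps": [
    {"turn":[0,0,0],"dp":[-0.009,-0.115,0.018],"claw":0.1},
    {"turn":[0,0,0],"dp":[-0.017,-0.226,0.029],"claw":0.1},
    {"turn":[0,0,0],"dp":[-0.026,-0.338,0.035],"claw":0.1},
    {"turn":[0,0,0],"dp":[-0.035,-0.45,0.036],"claw":0.1},
    {"turn":[0,0,0],"dp":[-0.043,-0.562,0.03],"claw":0.1},
    {"turn":[0,0,0],"dp":[-0.052,-0.674,0.02],"claw":0.1},
    {"turn":[0,0,0],"dp":[-0.06,-0.785,0.003],"claw":0.1},
    {"turn":[0,0,0],"dp":[-0.069,-0.895,-0.02],"claw":0.1},
    {"turn":[0,0,0],"dp":[-0.069,-0.895,-0.02],"claw":0.1}
  ]
}}

```text
t: 17.17
ee_pos: [585.5, 127.6, 220.4]
orientation: [-1.248, -1.152, 1.153]
ft_force: [-2.4, 3.0, 6.4]
width: 18.2
```

```bash
python3 st.py;python3 arc.py 0.4 0.95 12
```

```text
17.1667 [585.47 127.57 220.44] yaw 85.55 ydir [ 0.001 -0.003 -1.   ] F [-2.4  3.   6.4] w 18.2 q [ 0.2   0.39  1.69 -0.    1.06 -1.3 ]
th0 1.3919373567590603 L 179.86939706353607
press X,Y,Zgrip 89.8 -41.6 239.4 lever now 0.402 r 181.9
0.4 dp [0.001, 0.009, -0.023]
0.45 dp [-0.008, -0.1, -0.05]
0.5 dp [-0.016, -0.207, -0.083]
0.55 dp [-0.024, -0.313, -0.121]
0.6 dp [-0.032, -0.416, -0.165]
0.65 dp [-0.04, -0.517, -0.213]
0.7 dp [-0.047, -0.616, -0.267]
0.75 dp [-0.055, -0.712, -0.325]
0.8 dp [-0.062, -0.805, -0.388]
0.85 dp [-0.069, -0.894, -0.456]
0.9 dp [-0.075, -0.98, -0.528]
0.95 dp [-0.082, -1.063, -0.604]
```

{"name": "jog_arm", "arguments": {
  "steps": [
    {"turn":[0,0,0],"dp":[-0.008,-0.1,-0.04],"claw":0.1},
    {"turn":[0,0,0],"dp":[-0.016,-0.207,-0.073],"claw":0.1},
    {"turn":[0,0,0],"dp":[-0.024,-0.313,-0.111],"claw":0.1},
    {"turn":[0,0,0],"dp":[-0.032,-0.416,-0.155],"claw":0.1},
    {"turn":[0,0,0],"dp":[-0.04,-0.517,-0.203],"claw":0.1},
    {"turn":[0,0,0],"dp":[-0.047,-0.616,-0.26],"claw":0.1},
    {"turn":[0,0,0],"dp":[-0.055,-0.712,-0.32],"claw":0.1},
    {"turn":[0,0,0],"dp":[-0.062,-0.805,-0.383],"claw":0.1},
    {"turn":[0,0,0],"dp":[-0.069,-0.894,-0.45],"claw":0.1},
    {"turn":[0,0,0],"dp":[-0.075,-0.98,-0.52],"claw":0.1},
    {"turn":[0,0,0],"dp":[-0.075,-0.98,-0.52],"claw":0.1}
  ]
}}

```text
t: 18.08
ee_pos: [579.2, 48.4, 178.2]
orientation: [-1.248, -1.151, 1.153]
ft_force: [-1.3, 3.9, 2.6]
width: 18.3
```

```bash
python3 st.py;python3 arc.py 0.9 1.4 11
```

```text
18.0833 [579.22  48.44 178.17] yaw 85.51 ydir [ 0.001 -0.003 -1.   ] F [-1.3  3.9  2.6] w 18.3 q [ 0.06  0.41  1.76 -0.    0.96 -1.43]
th0 1.3919373567590603 L 179.86939706353607
press X,Y,Zgrip 10.5 -41.4 197.2 lever now 0.903 r 180.4
0.9 dp [0.001, 0.009, 0.0]
0.95 dp [-0.006, -0.074, -0.076]
1.0 dp [-0.012, -0.152, -0.156]
1.05 dp [-0.017, -0.226, -0.241]
1.1 dp [-0.023, -0.296, -0.329]
1.15 dp [-0.028, -0.362, -0.42]
1.2 dp [-0.033, -0.423, -0.514]
1.25 dp [-0.037, -0.479, -0.612]
1.3 dp [-0.041, -0.53, -0.712]
1.35 dp [-0.044, -0.577, -0.814]
1.4 dp [-0.048, -0.618, -0.919]
```

{"name": "jog_arm", "arguments": {
  "steps": [
    {"turn":[0,0,0],"dp":[-0.006,-0.074,-0.076],"claw":0.1},
    {"turn":[0,0,0],"dp":[-0.012,-0.152,-0.156],"claw":0.1},
    {"turn":[0,0,0],"dp":[-0.017,-0.226,-0.241],"claw":0.1},
    {"turn":[0,0,0],"dp":[-0.023,-0.296,-0.329],"claw":0.1},
    {"turn":[0,0,0],"dp":[-0.028,-0.362,-0.42],"claw":0.1},
    {"turn":[0,0,0],"dp":[-0.033,-0.423,-0.514],"claw":0.1},
    {"turn":[0,0,0],"dp":[-0.037,-0.479,-0.612],"claw":0.1},
    {"turn":[0,0,0],"dp":[-0.041,-0.53,-0.712],"claw":0.1},
    {"turn":[0,0,0],"dp":[-0.044,-0.577,-0.814],"claw":0.1},
    {"turn":[0,0,0],"dp":[-0.048,-0.618,-0.919],"claw":0.1},
    {"turn":[0,0,0],"dp":[-0.048,-0.618,-0.919],"claw":0.1}
  ]
}}

```text
t: 19.0
ee_pos: [575.3, -1.0, 103.5]
orientation: [-1.247, -1.15, 1.153]
ft_force: [-0.1, 5.4, 2.2]
width: 18.3
```

```bash
python3 st.py;python3 arc.py 1.4 1.8 9;python3 - <<'E'
from h import *
s=snap("side","s15");k=snap("scene","c15")
cv2.imwrite("pics/m15.png",np.hstack([cv2.resize(k.img[190:330,250:390],(400,500)),cv2.resize(s.img[220:360,260:400],(400,500))])[:,:,::-1])
E
```

```text
19.0 [575.31  -1.05 103.46] yaw 85.49 ydir [ 0.    -0.002 -1.   ] F [-0.1  5.4  2.2] w 18.3 q [-0.02  0.51  1.82 -0.    0.81 -1.51]
th0 1.3919373567590603 L 179.86939706353607
press X,Y,Zgrip -39.2 -41.3 122.5 lever now 1.406 r 179.7
1.4 dp [0.0, 0.001, 0.015]
1.45 dp [-0.003, -0.035, -0.092]
1.5 dp [-0.005, -0.065, -0.2]
1.55 dp [-0.007, -0.09, -0.31]
1.6 dp [-0.008, -0.11, -0.42]
1.65 dp [-0.01, -0.124, -0.532]
1.7 dp [-0.01, -0.132, -0.644]
1.75 dp [-0.01, -0.135, -0.757]
1.8 dp [-0.01, -0.132, -0.869]
```

View pics/m15.png

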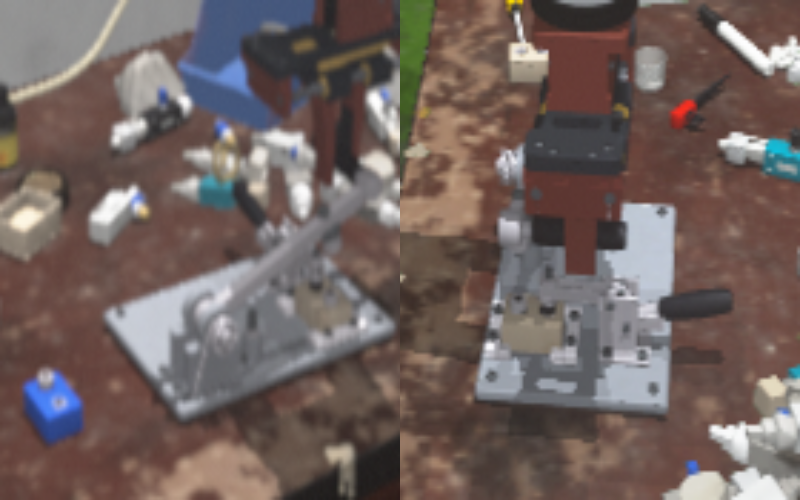

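{"name": "jog_arm", "arguments": {
  "steps": [
    {"turn":[0,0,0],"dp":[-0.003,-0.035,-0.092],"claw":0.1},
    {"turn":[0,0,0],"dp":[-0.005,-0.065,-0.2],"claw":0.1},
    {"turn":[0,0,0],"dp":[-0.007,-0.09,-0.31],"claw":0.1},
    {"turn":[0,0,0],"dp":[-0.008,-0.11,-0.42],"claw":0.1},
    {"turn":[0,0,0],"dp":[-0.009,-0.118,-0.476],"claw":0.1},
    {"turn":[0,0,0],"dp":[-0.01,-0.124,-0.532],"claw":0.1},
    {"turn":[0,0,0],"dp":[-0.01,-0.128,-0.588],"claw":0.1},
    {"turn":[0,0,0],"dp":[-0.01,-0.132,-0.644],"claw":0.1},
    {"turn":[0,0,0],"dp":[-0.01,-0.135,-0.7],"claw":0.1},
    {"turn":[0,0,0],"dp":[-0.01,-0.135,-0.75],"claw":0.1},
    {"turn":[0,0,0],"dp":[-0.01,-0.135,-0.765],"claw":0.1},
    {"turn":[0,0,0],"dp":[-0.01,-0.135,-0.765],"claw":0.1}
  ]
}}

```text
t: 20.1
ee_pos: [574.5, -11.4, 43.7]
orientation: [-1.247, -1.15, 1.153]
ft_force: [-3.3, 4.6, 10.2]
width: 18.3
```

```bash
python3 st.py;python3 arc.py 1.75 1.75 1
```

```text
20.1 [574.52 -11.4   43.65] yaw 85.52 ydir [-0.    -0.002 -1.   ] F [-3.3  4.6 10.2] w 18.3 q [-0.04  0.61  1.83 -0.    0.7  -1.53]
th0 1.3919373567590603 L 179.86939706353607
press X,Y,Zgrip -49.6 -41.3 62.7 lever now 1.746 r 179.6
1.75 dp [-0.0, -0.005, -0.009]
```

{"name": "jog_arm", "arguments": {
  "steps": [
    {"turn":[0,0,0],"dp":[0,0,-0.02],"claw":0.1},
    {"turn":[0,0,0],"dp":[0,0,-0.035],"claw":0.1},
    {"turn":[0,0,0],"dp":[0,0,-0.05],"claw":0.1},
    {"turn":[0,0,0],"dp":[0,0,-0.05],"claw":0.1},
    {"turn":[0,0,0],"dp":[0,0,-0.05],"claw":0.1}
  ]
}}

```text
t: 20.52
ee_pos: [574.6, -11.4, 40.7]
orientation: [-1.247, -1.15, 1.154]
ft_force: [-4.9, 3.6, 14.1]
width: 18.3
```

```bash
python3 st.py;python3 arc.py 1.75 1.75 1
python3 - <<'E'
from h import *
c=snap("wrist","w16");s=snap("side","s16")
cv2.imwrite("pics/m16.png",np.hstack([cv2.resize(c.img[40:480,100:540],(400,400)),cv2.resize(s.img[220:360,260:400],(400,400))])[:,:,::-1])
E
```

```text
20.5167 [574.58 -11.43  40.66] yaw 85.54 ydir [ 0.    -0.003 -1.   ] F [-4.9  3.6 14.1] w 18.3 q [-0.04  0.61  1.83 -0.    0.69 -1.53]
th0 1.3919373567590603 L 179.86939706353607
press X,Y,Zgrip -49.6 -41.4 59.7 lever now -4.52 r 179.6
1.75 dp [-0.0, -0.005, 0.029]
```

View pics/m16.png

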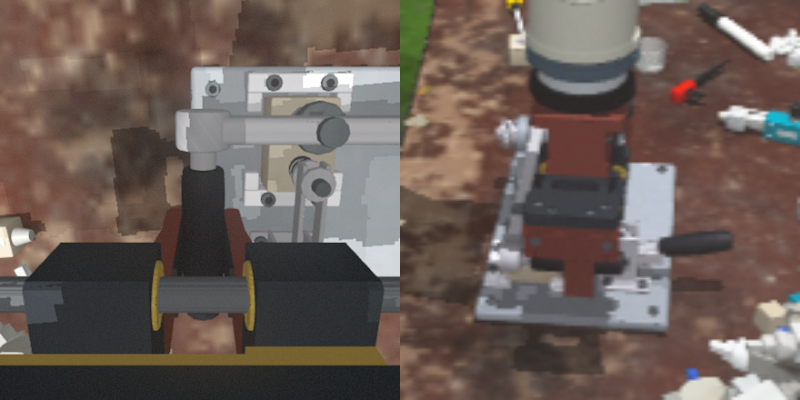

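Run:
```python
from h import *
c=load("w16");Q=pressf(c)
for lo in range(-55,110,12):
    m=(Q[...,0]>lo)&(Q[...,0]<lo+12)&(abs(Q[...,1]-12)<4)&(Q[...,2]>38)
    if m.sum()>3: print("bar x",lo+6,m.sum(),np.median(Q[m,2]).round(1))
for lo in range(-70,0,8):
    m=(abs(Q[...,0]+50)<4)&(Q[...,1]>lo)&(Q[...,1]<lo+8)&(Q[...,2]>38)
    if m.sum()>3: print("handle y",lo+4,m.sum(),np.percentile(Q[m,2],[50,95]).round(1))
m=(abs(Q[...,0])<16)&(abs(Q[...,1])<24)&(Q[...,2]>30)&(Q[...,2]<40);print("block top",np.median(Q[m,2]))
```

```text
bar x -49 793 73.9
bar x -37 743 71.1
bar x -25 764 71.1
bar x -13 746 71.1
bar x -1 873 74.9
bar x 11 670 71.1
bar x 23 760 71.0
bar x 35 764 71.0
bar x 47 760 71.0
bar x 59 600 71.0
handle y -66 16 [72.2 72.8]
handle y -50 207 [71.8 72.9]
handle y -42 377 [71.7 72.8]
handle y -34 382 [71.8 72.8]
handle y -26 880 [147.5 150. ]
handle y -18 3666 [155.2 160.8]
handle y -10 976 [133.7 138.2]
handle y -2 502 [68.5 71.7]
block top 36.887297143261094
```

{"name": "jog_arm", "arguments": {
  "steps": [
    {"turn":[0,0,0],"dp":[0,0,-0.03],"claw":0.1},
    {"turn":[0,0,0],"dp":[0,0,-0.06],"claw":0.1},
    {"turn":[0,0,0],"dp":[0,0,-0.06],"claw":0.1},
    {"turn":[0,0,0],"dp":[0,0,-0.06],"claw":0.1}
  ]
}}

```text
t: 20.95
ee_pos: [575.5, -11.5, 38.7]
orientation: [-1.248, -1.152, 1.153]
ft_force: [-7.5, 3.5, 31.3]
width: 18.4
```

```bash
python3 st.py
python3 - <<'E'
from h import *
c=snap("wrist","w17");Q=pressf(c)
for lo in range(-55,110,12):
    m=(Q[...,0]>lo)&(Q[...,0]<lo+12)&(abs(Q[...,1]-12)<4)&(Q[...,2]>38)
    if m.sum()>3: print(lo+6,np.mean(Q[m,2]).round(2),end=" ")
m=(abs(Q[...,0]+50)<4)&(Q[...,1]>-55)&(Q[...,1]<-33)&(Q[...,2]>38);print("handle",np.percentile(Q[m,2],[50,95]).round(1))
E
```

```text
20.95 [575.46 -11.54  38.68] yaw 85.58 ydir [ 0.002 -0.003 -1.   ] F [-7.5  3.5 31.3] w 18.4 q [-0.04  0.62  1.83 -0.    0.69 -1.53]
-49 73.46 -37 70.77 -25 70.74 -13 70.8 -1 74.12 11 70.91 23 70.86 35 70.84 47 70.85 59 70.8 83 40.09 handle [71.3 72.3]
```

```bash
cat > arc2.py <<'E'
# displacement from lever angle a along list
import numpy as np,sys
th0=1.3919;ex=np.array([.0767,.997])
f=lambda l:np.array([180*np.cos(th0+l),180*np.sin(th0+l)])
a=float(sys.argv[1])
for l in map(float,sys.argv[2:]):
    d=f(l)-f(a);w=d[0]*ex;print(l,(np.array([w[0],w[1],d[1]])/80).round(3).tolist())
E
python3 arc2.py 1.75 1.7 1.65 1.6 1.55 1.5 1.45 1.4 1.35
```

```text
1.7 [0.0, 0.003, 0.112]
1.65 [0.001, 0.011, 0.225]
1.6 [0.002, 0.025, 0.336]
1.55 [0.003, 0.045, 0.447]
1.5 [0.005, 0.07, 0.557]
1.45 [0.008, 0.1, 0.665]
1.4 [0.01, 0.136, 0.772]
1.35 [0.014, 0.177, 0.876]
```

{"name": "jog_arm", "arguments": {
  "steps": [
    {"turn":[0,0,0],"dp":[0,0.003,0.112],"claw":0.1},
    {"turn":[0,0,0],"dp":[0.001,0.011,0.225],"claw":0.1},
    {"turn":[0,0,0],"dp":[0.002,0.025,0.336],"claw":0.1},
    {"turn":[0,0,0],"dp":[0.003,0.045,0.447],"claw":0.1},
    {"turn":[0,0,0],"dp":[0.005,0.07,0.557],"claw":0.1},
    {"turn":[0,0,0],"dp":[0.008,0.1,0.665],"claw":0.1},
    {"turn":[0,0,0],"dp":[0.01,0.136,0.772],"claw":0.1},
    {"turn":[0,0,0],"dp":[0.014,0.177,0.876],"claw":0.1},
    {"turn":[0,0,0],"dp":[0.014,0.177,0.876],"claw":0.1}
  ]
}}

```text
t: 21.75
ee_pos: [576.7, 4.3, 109.4]
orientation: [-1.247, -1.153, 1.153]
ft_force: [-0.1, 10.3, -2.7]
width: 17.8
```

```bash
python3 st.py;python3 arc.py 1.35 1.35 1; python3 arc2.py 1.35 1.3 1.25 1.2 1.15 1.1 1.05 1.0 0.95 0.9 0.88
python3 - <<'E'
from h import *
c=snap("wrist","w18");Q=pressf(c);cv2.imwrite("pics/w18.png",c.img[:,:,::-1])
m=(abs(Q[...,1]+41)<6)&(abs(Q[...,0]+35)<30)&(Q[...,2]>100)&(Q[...,2]<160)&(c.img.max(2)<70);print(m.sum(),"handle",np.median(Q[m],0),np.percentile(Q[m,2],95))
E
```

```text
21.75 [576.65   4.33 109.38] yaw 85.61 ydir [ 0.002 -0.002 -1.   ] F [-0.1 10.3 -2.7] w 17.8 q [-0.01  0.51  1.81 -0.    0.82 -1.5 ]
th0 1.3919373567590603 L 179.86939706353607
press X,Y,Zgrip -33.7 -42.3 128.4 lever now 1.364 r 176.7
1.35 dp [-0.002, -0.026, 0.046]
1.3 [0.004, 0.046, 0.102]
1.25 [0.007, 0.097, 0.203]
1.2 [0.012, 0.154, 0.3]
1.15 [0.017, 0.215, 0.394]
1.1 [0.022, 0.28, 0.486]
1.05 [0.027, 0.35, 0.573]
1.0 [0.033, 0.425, 0.658]
0.95 [0.039, 0.503, 0.738]
0.9 [0.045, 0.585, 0.814]
0.88 [0.048, 0.619, 0.844]
1531 handle [-34.30416987 -40.79114548 144.67379274] 151.78982964682868
```

View pics/w18.png

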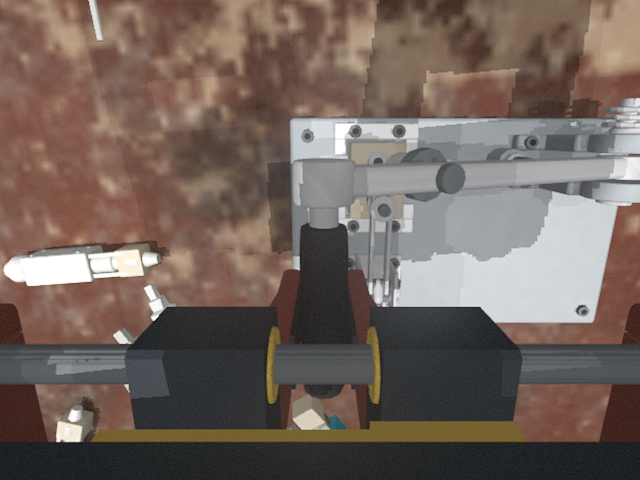

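{"name": "jog_arm", "arguments": {
  "steps": [
    {"turn":[0,0,0],"dp":[0.003,0.03,0.12],"claw":0.1},
    {"turn":[0,0,0],"dp":[0.006,0.08,0.23],"claw":0.1},
    {"turn":[0,0,0],"dp":[0.01,0.135,0.34],"claw":0.1},
    {"turn":[0,0,0],"dp":[0.015,0.195,0.44],"claw":0.1},
    {"turn":[0,0,0],"dp":[0.02,0.26,0.535],"claw":0.1},
    {"turn":[0,0,0],"dp":[0.025,0.33,0.625],"claw":0.1},
    {"turn":[0,0,0],"dp":[0.031,0.405,0.71],"claw":0.1},
    {"turn":[0,0,0],"dp":[0.037,0.483,0.79],"claw":0.1},
    {"turn":[0,0,0],"dp":[0.044,0.565,0.865],"claw":0.1},
    {"turn":[0,0,0],"dp":[0.048,0.619,0.91],"claw":0.1},
    {"turn":[0,0,0],"dp":[0.048,0.619,0.91],"claw":0.1}
  ]
}}

```text
t: 22.72
ee_pos: [580.4, 58.4, 178.6]
orientation: [-1.242, -1.156, 1.15]
ft_force: [10.9, 23.3, -28.6]
width: 18.1
```

```bash
python3 st.py;python3 arc.py 0.85 0.4 10
```

```text
22.7167 [580.44  58.4  178.61] yaw 85.67 ydir [ 0.001  0.004 -1.   ] F [ 10.9  23.3 -28.6] w 18.1 q [ 0.08  0.42  1.76  0.    0.97 -1.42]
th0 1.3919373567590603 L 179.86939706353607
press X,Y,Zgrip 20.5 -41.9 197.6 lever now 0.858 r 174.3
0.85 dp [-0.002, -0.03, 0.067]
0.8 dp [0.005, 0.06, 0.135]
0.75 dp [0.012, 0.152, 0.198]
0.7 dp [0.019, 0.248, 0.256]
0.65 dp [0.027, 0.347, 0.31]
0.6 dp [0.034, 0.448, 0.358]
0.55 dp [0.042, 0.551, 0.402]
0.5 dp [0.051, 0.657, 0.44]
0.45 dp [0.059, 0.764, 0.473]
0.4 dp [0.067, 0.873, 0.5]
```

```bash
python3 arc2.py 0.84 0.8 0.75 0.7 0.65 0.6 0.55 0.5 0.45 0.42
```

```text
0.8 [0.006, 0.072, 0.054]
0.75 [0.013, 0.165, 0.117]
0.7 [0.02, 0.261, 0.175]
0.65 [0.028, 0.359, 0.229]
0.6 [0.035, 0.46, 0.277]
0.55 [0.043, 0.564, 0.321]
0.5 [0.051, 0.669, 0.359]
0.45 [0.06, 0.777, 0.392]
0.42 [0.065, 0.842, 0.409]
```

{"name": "jog_arm", "arguments": {
  "steps": [
    {"turn":[0,0,0],"dp":[0.006,0.08,0.03],"claw":0.1},
    {"turn":[0,0,0],"dp":[0.013,0.185,0.087],"claw":0.1},
    {"turn":[0,0,0],"dp":[0.02,0.28,0.145],"claw":0.1},
    {"turn":[0,0,0],"dp":[0.028,0.375,0.197],"claw":0.1},
    {"turn":[0,0,0],"dp":[0.035,0.475,0.245],"claw":0.1},
    {"turn":[0,0,0],"dp":[0.043,0.576,0.288],"claw":0.1},
    {"turn":[0,0,0],"dp":[0.051,0.68,0.325],"claw":0.1},
    {"turn":[0,0,0],"dp":[0.06,0.787,0.357],"claw":0.1},
    {"turn":[0,0,0],"dp":[0.065,0.85,0.373],"claw":0.1},
    {"turn":[0,0,0],"dp":[0.065,0.85,0.373],"claw":0.1}
  ]
}}

```text
t: 23.55
ee_pos: [586.3, 127.9, 208.8]
orientation: [-1.242, -1.158, 1.15]
ft_force: [3.0, -1.0, 0.6]
width: 18.5
```

```bash
python3 st.py;python3 arc.py 0.42 0.42 1; python3 arc2.py 0.42 0.35 .3 .25 .2 .15 .1 .05 0
```

```text
23.55 [586.26 127.85 208.8 ] yaw 85.73 ydir [ 0.003  0.004 -1.   ] F [ 3.  -1.   0.6] w 18.5 q [ 0.19  0.4   1.7   0.    1.04 -1.31]
th0 1.3919373567590603 L 179.86939706353607
press X,Y,Zgrip 90.2 -42.4 227.8 lever now 0.415 r 170.5
0.42 dp [-0.003, -0.039, 0.112]
0.35 [0.012, 0.154, 0.032]
0.3 [0.02, 0.265, 0.049]
0.25 [0.029, 0.376, 0.059]
0.2 [0.038, 0.488, 0.065]
0.15 [0.046, 0.6, 0.064]
0.1 [0.055, 0.712, 0.058]
0.05 [0.063, 0.824, 0.046]
0.0 [0.072, 0.935, 0.029]
```

{"name": "jog_arm", "arguments": {
  "steps": [
    {"turn":[0,0,0],"dp":[0.008,0.11,0.025],"claw":0.1},
    {"turn":[0,0,0],"dp":[0.017,0.22,0.04],"claw":0.1},
    {"turn":[0,0,0],"dp":[0.026,0.335,0.05],"claw":0.1},
    {"turn":[0,0,0],"dp":[0.035,0.45,0.058],"claw":0.1},
    {"turn":[0,0,0],"dp":[0.043,0.56,0.058],"claw":0.1},
    {"turn":[0,0,0],"dp":[0.052,0.67,0.052],"claw":0.1},
    {"turn":[0,0,0],"dp":[0.06,0.785,0.04],"claw":0.1},
    {"turn":[0,0,0],"dp":[0.069,0.895,0.024],"claw":0.1},
    {"turn":[0,0,0],"dp":[0.071,0.92,0.02],"claw":0.1},
    {"turn":[0,0,0],"dp":[0.071,0.92,0.02],"claw":0.1}
  ]
}}

```text
t: 24.38
ee_pos: [591.8, 200.2, 210.6]
orientation: [-1.244, -1.157, 1.153]
ft_force: [1.6, -10.7, 6.2]
width: 18.5
```

```bash
python3 st.py;python3 arc.py 0 0 1
```

```text
24.3833 [591.79 200.22 210.63] yaw 85.78 ydir [ 0.002  0.001 -1.   ] F [  1.6 -10.7   6.2] w 18.5 q [ 0.31  0.44  1.64 -0.    1.06 -1.19]
th0 1.3919373567590603 L 179.86939706353607
press X,Y,Zgrip 162.7 -42.3 229.6 lever now -0.014 r 170.8
0.0 dp [-0.001, -0.009, 0.119]
```

{"name": "jog_arm", "arguments": {
  "steps": [
    {"turn":[0,0,0],"dp":[0,-0.005,0],"claw":0.5},
    {"turn":[0,0,0],"dp":[0,-0.005,0],"claw":0.55},
    {"turn":[0,0,0],"dp":[0,-0.005,0],"claw":0.55},
    {"turn":[0,0,0],"dp":[0,-0.005,0],"claw":0.55},
    {"turn":[0,0,0],"dp":[0,-0.005,0.2],"claw":0.55},
    {"turn":[0,0,0],"dp":[0,-0.005,0.5],"claw":0.55},
    {"turn":[0,0,0],"dp":[0,-0.005,0.8],"claw":0.55},
    {"turn":[0,0,0],"dp":[0,-0.005,0.8],"claw":0.55},
    {"turn":[0,0,0],"dp":[0,-0.005,0.8],"claw":0.55}
  ]
}}

```text
t: 25.13
ee_pos: [592.3, 200.3, 275.8]
orientation: [-1.245, -1.159, 1.152]
ft_force: [-0.4, 0.6, 0.5]
width: 48.2
```

```bash
python3 st.py;python3 - <<'E'
from h import *
c=snap("wrist","w19");Q=pressf(c);print("check")
for lo in range(-75,10,20):
    m=(Q[...,1]>lo)&(Q[...,1]<lo+10)&(Q[...,2]>215)&(Q[...,2]<265)&(abs(Q[...,0]-162)<25)
    if m.sum()>3: print(lo+5,"x",np.percentile(Q[m,0],[3,97]).round(1),"topz",np.percentile(Q[m,2],97).round(1))
cv2.imwrite("pics/w19c.png",cv2.resize(c.img[100:340,100:340][:,:,::-1],(600,600)))
m=(abs(Q[...,0])<7)&(abs(Q[...,1]-12)<7);print("bush top",np.percentile(Q[m,2],[10,50,90]));m=(abs(abs(Q[...,0])-13)<3)&(abs(Q[...,1]-8)<12);print("block top",np.percentile(Q[m,2],[10,50,90]))
E
```

```text
25.1333 [592.29 200.31 275.83] yaw 85.79 ydir [ 0.004  0.002 -1.   ] F [-0.4  0.6  0.5] w 48.2 q [ 0.31  0.37  1.58  0.    1.18 -1.19]
check
-70 x [153.7 169.8] topz 249.7
-50 x [153.5 170.5] topz 249.8
-30 x [153.9 170.3] topz 249.9
-10 x [153.6 170.1] topz 249.7
10 x [151.7 172.3] topz 251.9
bush top [36.0025137  36.99098436 38.15624653]
block top [35.69194626 36.70527308 37.69794857]
```

View pics/w19c.png

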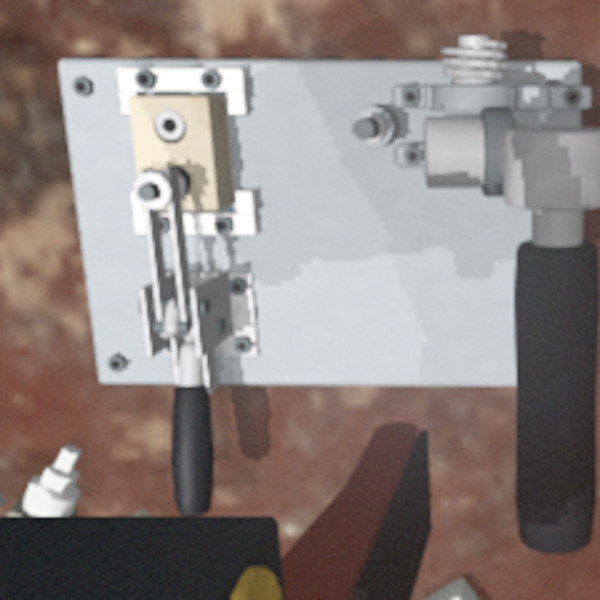

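{"name": "jog_arm", "arguments": {
  "steps": [
    {"turn":[0,0,0],"dp":[0,-0.4,0],"claw":0.55},
    {"turn":[0,0,0],"dp":[0,-0.9,0],"claw":0.55},
    {"turn":[0,0,0],"dp":[0,-1,0],"claw":0.55},
    {"turn":[0,0,0],"dp":[0,-1,-0.3],"claw":0.55}
  ]
}}

```text
t: 25.52
ee_pos: [593.3, 118.0, 252.8]
orientation: [-1.248, -1.159, 1.148]
ft_force: [1.3, 1.1, 0.1]
width: 48.4
```

{"name": "jog_arm", "arguments": {
  "steps": [
    {"turn":[0,0,0],"dp":[0.05,-0.5,-0.2],"claw":0.55},
    {"turn":[0,0,0],"dp":[0.1,-0.9,-0.6],"claw":0.55},
    {"turn":[0,0,0],"dp":[0.15,-1,-1],"claw":0.55},
    {"turn":[0,0,0],"dp":[0.15,-1,-1],"claw":0.55},
    {"turn":[0,0,0],"dp":[0.15,-1,-1],"claw":0.55},
    {"turn":[0,0,0],"dp":[0.15,-1,-1],"claw":0.55}
  ]
}}

```text
t: 26.02
ee_pos: [605.3, 38.7, 173.1]
orientation: [-1.247, -1.158, 1.148]
ft_force: [-0.2, -0.1, -0.4]
width: 48.1
```

```bash
python3 st.py 668 31 110 85.6;python3 - <<'E'
from h import *
c=snap("wrist","w20");Q=pressf(c)
cv2.imwrite("pics/w20c.png",cv2.resize(c.img[60:320,220:440][:,:,::-1],(507,600)))
r=np.hypot(Q[...,0],Q[...,1]-12)
m=(r<6)&(r>3.5);print("bush top",m.sum(),np.percentile(Q[m,2],[10,50,90]));m=(r>9)&(r<13)&(abs(Q[...,0])<15)&(Q[...,1]>0)&(Q[...,1]<22);print("block top",m.sum(),np.percentile(Q[m,2],[10,50,90]))
m=(abs(Q[...,2]-36.8)<2.5)&(abs(Q[...,0])<22)&(abs(Q[...,1])<28);print("blk ext",np.percentile(Q[m],[.5,99.5],axis=0).round(1))
E
```

```text
26.0167 [605.33  38.74 173.06] yaw 85.62 ydir [ 0.006  0.002 -1.   ] F [-0.2 -0.1 -0.4] w 48.1 q [ 0.04  0.45  1.71  0.    0.97 -1.45]
dp [ 0.783 -0.097 -0.788]
turnz -0.0001
bush top 129 [36.38762968 37.38745157 38.15912455]
block top 1616 [ 36.68529382 335.44417205 335.44417205]
blk ext [[-17.2 -23.9  34.9]
 [ 16.4  23.4  38.9]]
```

View pics/w20c.png

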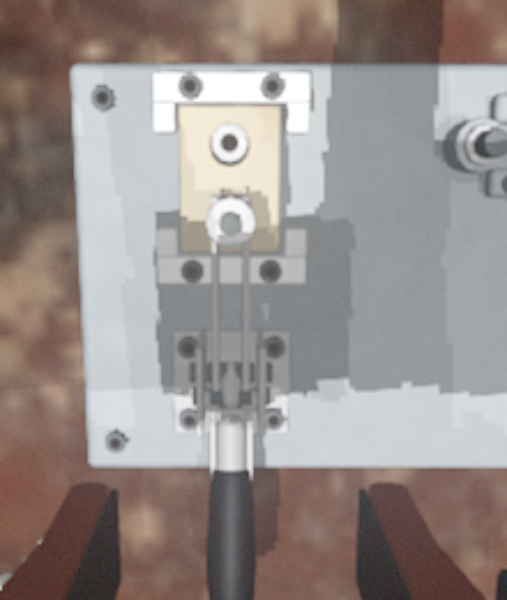

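```bash
python3 - <<'E'
from h import *
def rep(c,cx=0,cy=12,zb=36.8,tag=""):
    Q=pressf(c);r=np.hypot(Q[...,0]-cx,Q[...,1]-cy);ok=(abs(Q[...,2]-zb)<5)
    a=(r<6)&(r>3.5)&ok;b=(r>9)&(r<13)&(abs(Q[...,0])<15)&(Q[...,1]>-1)&(Q[...,1]<22)&ok
    A=np.c_[Q[b][:,:2],np.ones(b.sum())];k=np.linalg.lstsq(A,Q[b][:,2],rcond=None)[0]
    d=Q[a][:,2]-np.c_[Q[a][:,:2],np.ones(a.sum())]@k;print(tag,a.sum(),b.sum(),"bush-block",d.mean().round(2),"+-",(d.std()/np.sqrt(len(d))).round(2))
rep(load("w20"),0,12,tag="w20");rep(load("w19"),0,12,tag="w19");rep(load("w20"),-.4,11.8,tag="w20b")
E
python3 - <<'E'
import sys;sys.path.insert(0,'.')
from h import *
for i in range(3):
    c=snap("wrist",f"w21_{i}")
    Q=pressf(c);r=np.hypot(Q[...,0]+.4,Q[...,1]-11.8);ok=(abs(Q[...,2]-36.8)<5)
    b=(r>9)&(abs(Q[...,0]+.4)<15)&(Q[...,1]>0)&(Q[...,1]<22)&ok
    k=np.linalg.lstsq(np.c_[Q[b][:,:2],np.ones(b.sum())],Q[b][:,2],rcond=None)[0]
    D=Q[...,2]-(Q[...,:2]@k[:2]+k[2])
    print([ (lo,D[(r>=lo)&(r<lo+1)&ok].mean().round(2)) for lo in range(0,13)])
E
```

```text
w20 129 439 bush-block 0.45 +- 0.06
w19 66 226 bush-block 0.36 +- 0.09
w20b 135 441 bush-block 0.47 +- 0.06
[(0, np.float64(0.76)), (1, np.float64(0.23)), (2, np.float64(0.57)), (3, np.float64(0.64)), (4, np.float64(0.57)), (5, np.float64(0.52)), (6, np.float64(0.28)), (7, np.float64(0.0)), (8, np.float64(-0.02)), (9, np.float64(0.1)), (10, np.float64(-0.15)), (11, np.float64(0.08)), (12, np.float64(-0.08))]
[(0, np.float64(0.55)), (1, np.float64(0.74)), (2, np.float64(0.53)), (3, np.float64(0.63)), (4, np.float64(0.59)), (5, np.float64(0.58)), (6, np.float64(0.46)), (7, np.float64(-0.07)), (8, np.float64(0.05)), (9, np.float64(-0.02)), (10, np.float64(-0.06)), (11, np.float64(-0.02)), (12, np.float64(-0.12))]
[(0, np.float64(0.1)), (1, np.float64(1.18)), (2, np.float64(0.69)), (3, np.float64(0.43)), (4, np.float64(0.43)), (5, np.float64(0.58)), (6, np.float64(0.23)), (7, np.float64(-0.12)), (8, np.float64(-0.1)), (9, np.float64(0.08)), (10, np.float64(-0.04)), (11, np.float64(0.0)), (12, np.float64(-0.14))]
```

Run:
```python
from h import *
def prof(P,cx,cy,ang,z0,sy):
    # block frame
    a=np.radians(ang);bx=np.array([np.cos(a),np.sin(a)]);by=np.array([-np.sin(a),np.cos(a)])
    q=P[...,:2]-np.array([cx,cy]);X=q@bx;Y=q@by
    ok=abs(P[...,2]-z0)<5
    r=np.hypot(X,Y-12*sy);b=(r>8.5)&(abs(X)<15)&(Y*sy>0)&(Y*sy<22)&ok
    A=np.c_[X[b],Y[b],np.ones(b.sum())];k=np.linalg.lstsq(A,P[...,2][b],rcond=None)[0]
    D=P[...,2]-(X*k[0]+Y*k[1]+k[2])
    return [D[(r>=l)&(r<l+1)&ok].mean().round(2) for l in range(0,13)]
print("flush -y in w3",prof(load("w3").cloud(),500.1,-167.9,27.9,22.8,-1))
print("flush -y in w9",prof(load("w9").cloud(),536.7,40.9,85.7,36.9,-1))
# done block in w14
c=load("w14");P=c.cloud();hsv=cv2.cvtColor(c.img,cv2.COLOR_RGB2HSV)
m=np.zeros(P.shape[:2],bool);m[85:150,515:580]=1;m&=(abs(P[...,2]-22.5)<4);v,u=np.nonzero(m);p=c.plane(u,v,22.)[:,:2]
r=cv2.minAreaRect(p.astype(np.float32));print(r)
a=r[2] if r[1][0]<r[1][1] else r[2]-90
for s in (1,-1): print("done",s,prof(P,r[0][0],r[0][1],a,22.8,s))
```

```text
flush -y in w3 [np.float64(0.92), np.float64(0.6), np.float64(1.0), np.float64(0.48), np.float64(0.48), np.float64(0.58), np.float64(0.39), np.float64(0.09), np.float64(0.12), np.float64(-0.09), np.float64(0.04), np.float64(-0.07), np.float64(-0.1)]
flush -y in w9 [np.float64(0.5), np.float64(0.47), np.float64(0.6), np.float64(0.55), np.float64(0.52), np.float64(0.47), np.float64(0.24), np.float64(0.07), np.float64(0.08), np.float64(0.05), np.float64(0.02), np.float64(-0.03), np.float64(-0.01)]
((519.7760620117188, 432.5131530761719), (47.980709075927734, 35.617652893066406), 3.766261100769043)
done 1 [np.float64(0.48), np.float64(1.13), np.float64(0.85), np.float64(0.26), np.float64(0.6), np.float64(0.42), np.float64(0.31), np.float64(0.14), np.float64(0.04), np.float64(-0.09), np.float64(0.1), np.float64(0.03), np.float64(-0.14)]
done -1 [np.float64(0.17), np.float64(0.52), np.float64(0.67), np.float64(0.62), np.float64(0.52), np.float64(0.48), np.float64(0.44), np.float64(0.14), np.float64(0.15), np.float64(-0.04), np.float64(-0.06), np.float64(0.03), np.float64(0.04)]
```

The bush reads +0.5 mm against the block top, the same as the known flush bushes (0.5 in the same measurement), so it is flush. The lever is back at its rest position and the clamp is still shut. Now I open the clamp.

{"name": "jog_arm", "arguments": {
  "steps": [
    {"turn":[0,0.002,0],"dp":[0.3,-0.05,-0.2],"claw":0.5},
    {"turn":[0,0.002,0],"dp":[0.8,-0.096,-0.5],"claw":0.5},
    {"turn":[0,0.002,0],"dp":[0.8,-0.096,-0.8],"claw":0.5},
    {"turn":[0,0.002,0],"dp":[0.8,-0.096,-0.8],"claw":0.5},
    {"turn":[0,0.002,0],"dp":[0.8,-0.096,-0.8],"claw":0.5},
    {"turn":[0,0.002,0],"dp":[0.8,-0.096,-0.8],"claw":0.5}
  ]
}}

```text
t: 26.72
ee_pos: [670.1, 31.9, 111.9]
orientation: [-1.245, -1.158, 1.151]
ft_force: [0.0, 1.2, 0.4]
width: 44.1
```

```bash
python3 st.py 669.5 31 29.5 85.6
```

```text
26.7167 [670.09  31.94 111.89] yaw 85.73 ydir [ 0.004  0.002 -1.   ] F [0.  1.2 0.4] w 44.1 q [ 0.03  0.62  1.59  0.    0.93 -1.47]
dp [-0.007 -0.012 -1.03 ]
turnz -0.0007
```

{"name": "jog_arm", "arguments": {
  "steps": [
    {"turn":[0,0,0],"dp":[-0.007,-0.012,-0.3],"claw":0.5},
    {"turn":[0,0,0],"dp":[-0.007,-0.012,-0.6],"claw":0.5},
    {"turn":[0,0,0],"dp":[-0.007,-0.012,-0.9],"claw":0.5},
    {"turn":[0,0,0],"dp":[-0.007,-0.012,-1],"claw":0.5},
    {"turn":[0,0,0],"dp":[-0.007,-0.012,-1],"claw":0.5},
    {"turn":[0,0,0],"dp":[-0.007,-0.012,-1],"claw":0.5}
  ]
}}

```text
t: 27.22
ee_pos: [670.1, 31.2, 33.5]
orientation: [-1.246, -1.159, 1.15]
ft_force: [0.0, -0.1, 0.2]
width: 43.8
```

{"name": "jog_arm", "arguments": {
  "steps": [
    {"turn":[0,0,0],"dp":[0,0,-0.03],"claw":0.3},
    {"turn":[0,0,0],"dp":[0,0,-0.04],"claw":0.1},
    {"turn":[0,0,0],"dp":[0,0,-0.04],"claw":0.1},
    {"turn":[0,0,0],"dp":[0,0,-0.04],"claw":0.1},
    {"turn":[0,0,0],"dp":[0,0,-0.04],"claw":0.1}
  ]
}}

```text
t: 27.63
ee_pos: [670.5, 31.3, 31.0]
orientation: [-1.247, -1.16, 1.149]
ft_force: [-0.4, 0.1, 4.0]
width: 17.0
```

```bash
python3 st.py
python3 - <<'E'
import numpy as np
L=61
f=lambda a:np.array([np.cos(a),np.sin(a)])*L
for a in [.25,.3,.35,.4,.5,.6,.7,.8,.9,1.0,1.1,1.2,1.3,1.4,1.5,1.6,1.65]:
    d=f(a)-f(.2);print(a,(np.array([.997*d[0],-.0767*d[0],d[1]])/80).round(3).tolist())
E
```

```text
27.6333 [670.54  31.33  31.01] yaw 85.73 ydir [ 0.007  0.002 -1.   ] F [-0.4  0.1  4. ] w 17.0 q [ 0.03  0.73  1.61  0.    0.8  -1.47]
0.25 [-0.008, 0.001, 0.037]
0.3 [-0.019, 0.001, 0.074]
0.35 [-0.031, 0.002, 0.11]
0.4 [-0.045, 0.003, 0.145]
0.5 [-0.078, 0.006, 0.214]
0.6 [-0.118, 0.009, 0.279]
0.7 [-0.164, 0.013, 0.34]
0.8 [-0.215, 0.017, 0.395]
0.9 [-0.273, 0.021, 0.446]
1.0 [-0.334, 0.026, 0.49]
1.1 [-0.4, 0.031, 0.528]
1.2 [-0.47, 0.036, 0.559]
1.3 [-0.542, 0.042, 0.583]
1.4 [-0.616, 0.047, 0.6]
1.5 [-0.691, 0.053, 0.609]
1.6 [-0.767, 0.059, 0.611]
1.65 [-0.805, 0.062, 0.609]
```

{"name": "jog_arm", "arguments": {
  "steps": [
    {"turn":[0,0,0],"dp":[-0.008,0.001,0.037],"claw":0.1},
    {"turn":[0,0,0],"dp":[-0.019,0.001,0.074],"claw":0.1},
    {"turn":[0,0,0],"dp":[-0.031,0.002,0.11],"claw":0.1},
    {"turn":[0,0,0],"dp":[-0.045,0.003,0.145],"claw":0.1},
    {"turn":[0,0,0],"dp":[-0.06,0.005,0.18],"claw":0.1},
    {"turn":[0,0,0],"dp":[-0.078,0.006,0.214],"claw":0.1},
    {"turn":[0,0,0],"dp":[-0.118,0.009,0.279],"claw":0.1},
    {"turn":[0,0,0],"dp":[-0.164,0.013,0.34],"claw":0.1},
    {"turn":[0,0,0],"dp":[-0.215,0.017,0.395],"claw":0.1},
    {"turn":[0,0,0],"dp":[-0.215,0.017,0.395],"claw":0.1}
  ]
}}

```text
t: 28.47
ee_pos: [651.7, 32.8, 63.1]
orientation: [-1.245, -1.159, 1.15]
ft_force: [-3.6, 0.3, -4.4]
width: 16.6
```

```bash
python3 st.py
python3 - <<'E'
from h import *
c=snap("wrist","w22");s=snap("side","s22")
cv2.imwrite("pics/m22.png",np.hstack([cv2.resize(c.img[0:400,140:500],(400,444)),cv2.resize(s.img[220:360,270:410],(400,444))])[:,:,::-1])
o=np.load("w22.npz")["ee_pos"];y=(o[:2]-O)@ey;z=o[2]+19;print("ang",np.arctan2(z-36,-72-y),"L",np.hypot(z-36,-72-y))
L=np.hypot(z-36,-72-y);a0=np.arctan2(z-36,-72-y)
f=lambda a:np.array([np.cos(a),np.sin(a)])*L
for a in [.9,1.0,1.1,1.2,1.3,1.4,1.5,1.6,1.65]:
    d=f(a)-f(a0);print(a,(np.array([.997*d[0],-.0767*d[0],d[1]])/80).round(3).tolist())
E
```

```text
28.4667 [651.72  32.78  63.12] yaw 85.73 ydir [ 0.005  0.002 -1.   ] F [-3.6  0.3 -4.4] w 16.6 q [ 0.03  0.66  1.65  0.    0.83 -1.47]
ang 0.8213292477450902 L 62.99873459081086
0.9 [-0.047, 0.004, 0.04]
1.0 [-0.111, 0.009, 0.086]
1.1 [-0.179, 0.014, 0.125]
1.2 [-0.25, 0.019, 0.157]
1.3 [-0.325, 0.025, 0.182]
1.4 [-0.401, 0.031, 0.2]
1.5 [-0.479, 0.037, 0.209]
1.6 [-0.558, 0.043, 0.211]
1.65 [-0.597, 0.046, 0.209]
```

View pics/m22.png

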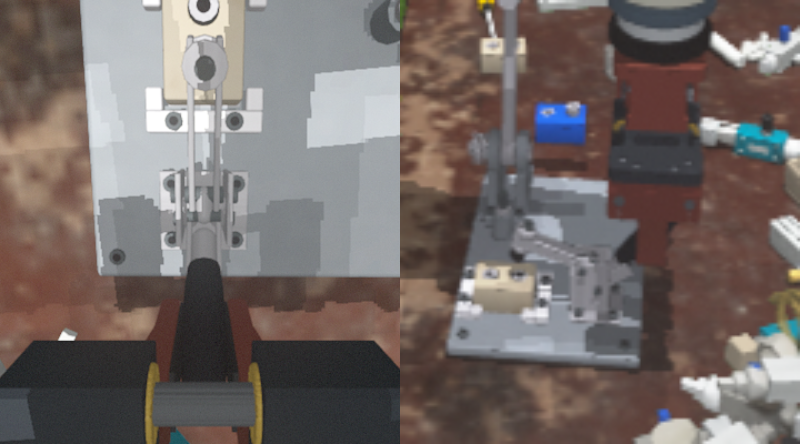

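The clamp is unlocked and its arm is rising off the block, which has not moved. I swing it on to fully open, with a little overtravel against the stop.

{"name": "jog_arm", "arguments": {
  "steps": [
    {"turn":[0,0,0],"dp":[-0.047,0.004,0.04],"claw":0.1},
    {"turn":[0,0,0],"dp":[-0.111,0.009,0.086],"claw":0.1},
    {"turn":[0,0,0],"dp":[-0.179,0.014,0.125],"claw":0.1},
    {"turn":[0,0,0],"dp":[-0.25,0.019,0.157],"claw":0.1},
    {"turn":[0,0,0],"dp":[-0.325,0.025,0.182],"claw":0.1},
    {"turn":[0,0,0],"dp":[-0.401,0.031,0.2],"claw":0.1},
    {"turn":[0,0,0],"dp":[-0.479,0.037,0.209],"claw":0.1},
    {"turn":[0,0,0],"dp":[-0.558,0.043,0.211],"claw":0.1},
    {"turn":[0,0,0],"dp":[-0.585,0.045,0.21],"claw":0.1},
    {"turn":[0,0,0],"dp":[-0.585,0.045,0.21],"claw":0.1}
  ]
}}

```text
t: 29.4
ee_pos: [606.6, 36.3, 79.9]
orientation: [-1.248, -1.162, 1.148]
ft_force: [7.5, -0.3, -13.5]
width: 16.4
```

```bash
python3 st.py
python3 - <<'E'
from h import *
from workcell import ctrl
o=ctrl.get_obs()["ee_pos"];y=(o[:2]-O)@ey;print("y",y,"ang",np.arctan2(o[2]-17,-72-y))
E
```

```text
29.4 [606.61  36.34  79.89] yaw 85.74 ydir [ 0.009  0.002 -1.   ] F [  7.5  -0.3 -13.5] w 16.4 q [ 0.04  0.58  1.76  0.    0.79 -1.46]
y -69.67133755743487 ang 1.6078044371744176
```

{"name": "jog_arm", "arguments": {
  "steps": [
    {"turn":[0,0,0],"dp":[-0.02,0,-0.01],"claw":0.1},
    {"turn":[0,0,0],"dp":[-0.02,0,-0.01],"claw":0.1},
    {"turn":[0,0,0],"dp":[0,0,-0.01],"claw":0.4},
    {"turn":[0,0,0],"dp":[0,0,-0.01],"claw":0.5},
    {"turn":[0,0,0],"dp":[0,0,-0.01],"claw":0.5},
    {"turn":[0,0,0],"dp":[0,0,0.1],"claw":0.5},
    {"turn":[0,0,0],"dp":[0,0,0.5],"claw":0.5},
    {"turn":[0,0,0],"dp":[0,0,0.9],"claw":0.5},
    {"turn":[0,0,0],"dp":[0,0,0.9],"claw":0.5},
    {"turn":[0,0,0],"dp":[0,0,0.9],"claw":0.5}
  ]
}}

```text
t: 30.23
ee_pos: [608.0, 36.4, 154.8]
orientation: [-1.251, -1.165, 1.146]
ft_force: [-1.3, -0.6, 0.0]
width: 43.9
```

```bash
python3 st.py
python3 - <<'E'
from h import *
c=snap("wrist","w23");s=snap("side","s23");Q=pressf(c)
cv2.imwrite("pics/m23.png",np.hstack([cv2.resize(c.img[40:400,140:500],(400,400)),cv2.resize(s.img[200:340,250:390],(400,400))])[:,:,::-1])
for lo in range(56,136,10):
    k=(Q[...,2]>=lo)&(Q[...,2]<lo+10)&(abs(Q[...,0])<20)&(Q[...,1]<-30)&(Q[...,1]>-100)
    if k.sum()>3: print(lo,k.sum(),"x",np.percentile(Q[k,0],[2,98]).round(1),"y",np.percentile(Q[k,1],[2,98]).round(1))
m=(abs(Q[...,2]-36.8)<2.5)&(abs(Q[...,0])<22)&(abs(Q[...,1])<28);v,u=np.nonzero(m);p=c.plane(u,v,36.)[:,:2];print(cv2.minAreaRect(p.astype(np.float32)),np.median(Q[m,2]))
r=np.hypot(Q[...,0]+.4,Q[...,1]-11.8);ok=abs(Q[...,2]-36.8)<5
print("bush",Q[(r<6)&ok][:,2].mean(),"block",Q[(r>9)&(r<12)&(abs(Q[...,0])<14)&(Q[...,1]<21)&ok][:,2].mean())
E
```

```text
30.2333 [608.03  36.37 154.84] yaw 85.74 ydir [ 0.013  0.002 -1.   ] F [-1.3 -0.6  0. ] w 43.9 q [ 0.04  0.48  1.72  0.    0.93 -1.46]
56 274 x [-12.8  12.3] y [-81.8 -53.9]
76 15 x [-3.9  4. ] y [-64.6 -55.3]
86 14 x [3.8 6.5] y [-66.  -53.9]
96 515 x [-7.8  7.8] y [-69.7 -36.7]
106 705 x [-7.1  7.1] y [-69.4 -39. ]
116 491 x [-6.2  6.2] y [-75.8 -63.6]
((537.0723266601562, 40.7894287109375), (33.91965103149414, 47.56329345703125), 85.7406005859375) 36.9348066950252
bush 37.5477269691337 block 36.9295107074203
```

View pics/m23.png

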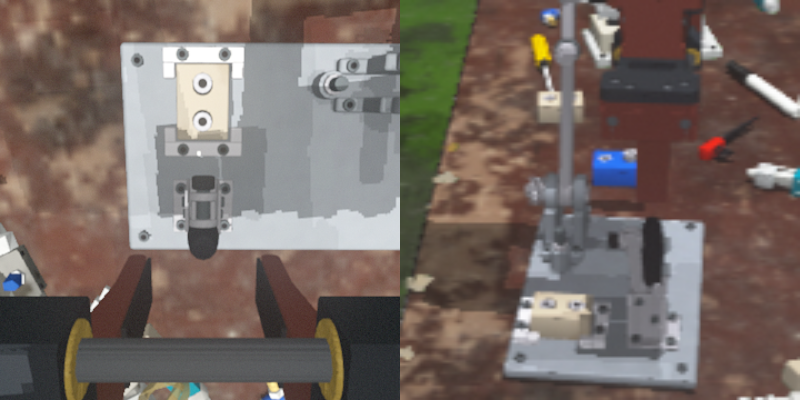

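Everything is as it should be: the clamp points match the first open view, and the block is seated with both bushes flush. I lift the arm clear, take a final look and hand in.

{"name": "jog_arm", "arguments": {
  "steps": [
    {"turn":[0,0,0],"dp":[0,0,0.4],"claw":0.5},
    {"turn":[0,0,0],"dp":[0,-0.2,0.9],"claw":0.5},
    {"turn":[0,0,0],"dp":[0,-0.4,0.9],"claw":0.5},
    {"turn":[0,0,0],"dp":[0,-0.4,0.9],"claw":0.5},
    {"turn":[0,0,0],"dp":[0,-0.4,0.9],"claw":0.5},
    {"turn":[0,0,0],"dp":[0,-0.4,0.9],"claw":0.5}
  ]
}}

```text
t: 30.83
ee_pos: [604.8, 4.6, 222.1]
orientation: [-1.245, -1.159, 1.15]
ft_force: [-0.3, -0.6, 0.8]
width: 43.8
```

```bash
python3 st.py
python3 - <<'E'
from h import *
s=snap("side","s24");k=snap("scene","c24")
a=cv2.imread("pics/side0.png");b=cv2.imread("pics/s24.png");d=cv2.absdiff(a,b).max(2)
a2=cv2.imread("pics/scene0.png");b2=cv2.imread("pics/c24.png");d2=cv2.absdiff(a2,b2).max(2)
cv2.imwrite("pics/m24.png",np.vstack([np.hstack([cv2.resize(b,(400,300)),cv2.resize(b2,(400,300))]),cv2.cvtColor(np.hstack([cv2.resize((d>50).astype(np.uint8)*255,(400,300)),cv2.resize((d2>50).astype(np.uint8)*255,(400,300))]),cv2.COLOR_GRAY2BGR)]))
E
```

```text
30.8333 [604.83   4.59 222.15] yaw 85.71 ydir [ 0.005  0.002 -1.   ] F [-0.3 -0.6  0.8] w 43.8 q [-0.01  0.39  1.68  0.    1.06 -1.51]
```

View pics/m24.png

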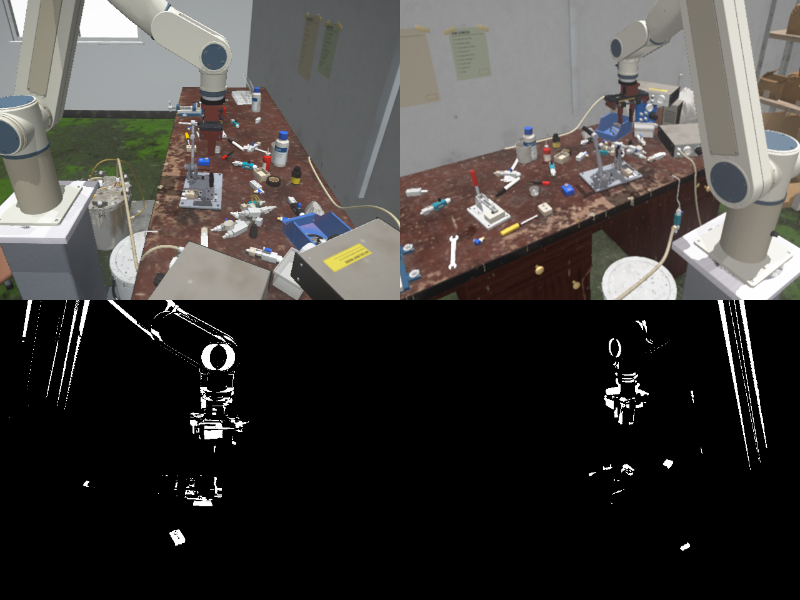

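The before/after difference shows only the arm, its shadows, the moved block and the press area. Nothing else on the desk has moved.

```bash
python3 -c "
from workcell import ctrl
print(ctrl.close_job())"
```

```text
the job is handed in; nothing more can be done
None
```

The drill block is finished: its bush is pressed flush, the clamp is fully open, and the block lies free in the nest. I handed the job in at about 31 s of the 72 s allowed.

**What I did**
- **Seating:** I picked the cream block with the proud bush. I regrasped it once with the tool leaning about 8° so the gripper would clear the open clamp arm, then set it in the nest with the proud bush at the end away from the clamp.
- **Clamping:** I swung the clamp past centre to its stop and checked the lock with a firm push from above. It held at about 32 N without moving.
- **Pressing:** I swung the lever down until it lay level on its stop, with a reaction of about 31 N, then brought it back to its rest position while the clamp still held the block.
- **Opening:** I swung the clamp fully open and moved the arm clear.

**Last checks**
- **Bush:** it measures about 0.5 mm above the block top in the depth image. The known flush bushes measure the same, so I take that as camera offset, not a real step.
- **Lever and clamp:** both are back at their starting positions to within a millimetre.
- **Block:** it is flat and square in the nest.
- **Rest of the desk:** a before/after image comparison showed changes only in the arm, its shadows, the moved block and the press.

While pressing, the handle slid a few millimetres in the pads, so the first push measured only 10–14 N. I pushed again until the force rose and the lever stopped. On the return stroke the wrist force peaked at about 38 N in the readings, from pulling slightly off the arc, well under the 120 N limit. No other check failed or disagreed.

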